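# Turn over the upside-down tip tin without spilling it

### The job

One of the two lidded tins on the welding bench was put away lid down in its sloping rest. First lay the copper nozzle that lies in the rest without a tin flat into the low tray, then pinch that tin's lid and base together, turn it over and set it square and fully home in the rest you cleared, leaning there with its lid face outwards and up. The loose lid must stay on all the way; do not disturb the other tin or the things standing about.

Things in the scene. Friction and masses are not known exactly. Their poses are not given: they have to be found in the camera images.
- tin_mid (a point): Middle of the upside-down flat tin (lid against the rails, plain base outwards), half-way through its thickness, on its base part. Tin 96 mm wide (y axis), 80 mm up the slope (x axis), 28 mm thick (z axis, from base to lid; starts 130 deg from straight up). Base with contents 0.14 to 0.28 kg; about 20 N of pinch on the two large faces holds it well.
- tin_mouth (a point): Point on the tin's base part, on its z axis, 28 mm from the base's underside: where the middle of the lid's outer face is while the lid is fully on. The base is an open dark steel box 88 x 72 x 25 mm; its underside is plain, and narrower than the lid's skirt seen behind it.
- lid_face (a point): Middle of the outer face of that tin's loose lid; z axis out of the lid. Bright steel, 96 x 80 mm, 3 mm thick, 0.08 kg, its skirt reaches 14 mm (from the underside of the 3 mm top) down over the base's sides; 1.5 mm play, no latch: held on only by being pressed or by resting there. A shallow embossed rectangle marks its outer face.
- spare_mid (a point): Middle of the second tin, the same in size, make and look, but already lid outwards and up; to be left alone in its rest.
- rest_full: The fixed sloping rest that holds the upside-down tin. Origin: underside centre of its 110 x 90 mm foot plate (6 mm thick) on the table; z up, y along its width. Its rails rise towards its -x side at 50 deg above the table: up the slope is u = (-0.643, 0, 0.766), out of the rails' face is n = (0.766, 0, 0.643) in the rest's frame.
- rest_other: A rest like the first, holding the other tin. Each rest has two steel rails 14 mm wide and 5 mm thick, centred at y = -34 and 34 mm, with an open 54 mm gap between for a finger. Rails reach 66 mm up the slope from their foot, where two ledges, each 14 mm wide, stand 30 mm out along n. Rail face and ledge meet at (30, 0, 55) mm in the rest's frame.
- rest_free: A rest like the others, without a tin; only the nozzle lies at the foot of its rails. The gap is open in front, behind and between the ledges down to the foot plate. A tool coming down the slope along -u (tilted 40 deg from vertical), its fingers closing along n, straddles what lies in a rest; a tin rests on the rails with its lower edge on the ledges.
- rest_free_seat (a point): Where the middle of a tin is when it lies fully home in the rest without a tin: 40 mm up the slope from the meeting of rail face and ledge, 14 mm off the rails.
- nozzle_mid (a point): Middle of a copper gas nozzle, a cylinder 22 mm in diameter and 84 mm long, y axis along its length, 0.1 to 0.16 kg. It starts lying across both ledges of the rest without a tin, against rails and ledges; its middle hangs over the gap, so it can be pinched across its diameter there (firmly, about 30 N).
- tray: Low open aluminium tray, fixed, 120 mm (its x) by 150 mm (its y) outside, 22 mm high, walls 3 mm, floor 3 mm. Origin: underside centre; z up.
- pipe: Standing offcut of steel tube, 42 mm in diameter, 110 mm high; a loose bystander, origin at the centre of its underside.
- spray: Standing grey spray can, 52 mm in diameter, 150 mm high; a loose bystander, origin at the centre of its underside.
- hammer: Hammer lying along its x axis; a loose bystander, origin at the centre of its underside.
- brush: Brush lying along its x axis; a loose bystander, origin at the centre of its underside.
- magnet: Red welding magnet block 90 x 35 x 55 mm; a loose bystander, origin at the centre of its underside.
- grinder: Blue angle grinder, about 210 mm long (x axis), 60 mm high; a loose bystander, origin at the centre of its underside.
- tape: Yellow tape measure 70 x 40 x 65 mm; a loose bystander, origin at the centre of its underside.
There are look-alikes about, which are no part of the job. What is shaped like the part that bears lid_face but green is not meant. Leave any green look-alike of the part that bears tin_mid alone.

How it is judged:
By the outcome, as a careful person would: the job done as asked, in the order asked, and still so for the second after the job is handed in, with the robot touching nothing.
It also fails if it takes over 72 s, if anything falls off the work surface, if the arm or the gripper's body presses on something with over 40 N, if the wrist force passes 120 N, or if a joint passes its speed limit or range.

### The arm

A 6-joint arm with a two-finger parallel gripper is mounted at the origin on the work surface. World frame = base frame: x ahead of the robot, y to its left, z up, the work surface at z = 0. Lengths are in m, angles in rad, forces in N, time in s.
With the tool pointing down it reaches from about 0.375 to 0.75 m from the base axis. Payload 9 kg.
Tool frame: the origin (TCP) lies midway between the tips of the shut fingers; the grasp point (between the pads) lies 19 mm behind it; z points along the fingers, y is the direction in which the jaws open and shut (so a half turn about z gives the same grasp; the last joint's range is limited). The gripper opens to 85 mm and grips with 20 to 120 N. Pads are 22 mm wide; open, the fingers measure 114 mm over their backs; the gripper's body (76 mm by 85 mm) begins 54 mm behind the grasp point. The pads swing forward as they close: fully open they stand 13 mm farther back than shut.
Start: joints at [-1.416, 0.104, 0.097, 1.564, 0, 1.353], TCP at [0.219, -0.559, 0.231] pointing down, gripper open.
Joint ranges: [-2.99, 2.99], [-0.84, 1.86], [-1.1, 1.16], [-1.84, 2.11], [-1.51, 1.56], [-3.14, 3.14]. Speed limits (rad/s): [2.22, 2.22, 2.57, 3.14, 3.14, 3.14].

### API

Orientations are given as a unit quaternion [w, x, y, z].
In Python, from rig import bot, cams gives the robot as it stands.
- The arm moves only by the shell command python3 -m handwheel 'ROWS' [FORCE]. ROWS is JSON, a list of rows, each a list of 5 numbers: the shift along the tool's x, y, z normalised to -1 to 1, where 1 is 0.025 m, then the turn about the tool's z normalised to -1 to 1, where 1 is 4 degrees, then the closure, from -1 (fully open) to 1 (shut). In form: [[dx, dy, dz, twist, hand], ...]. A call has 1 to 12 rows; each row shifts and turns the commanded pose from where the row before left it, along the tool's axes as they then stand; what a row does not reach is not made up. A row lasts 1/12 s, in which the tool goes at most 41.7 mm and 7.16 degrees, less where a joint would pass 70% of its speed; a pose out of reach is approached as far as the arm can. A call with a number of a shift or a turn outside -1 to 1 is refused whole. A call with a gripper value outside its range is refused whole. The fingers move at their own pace and stop on an object; FORCE is the grip in N (left out, the last holds). Time passes only in rows, so rows that do not move let the fingers close. It gives the time, the measured TCP pose, the force and the opening at its end, in the units of the state.
- bot.state(): the state, without advancing time (a new reading comes with each control period).
- cams.camera(name): name is "scene" or "top" or "wrist"; returns the picture (420x560x3 uint8, red, green, blue); there is no depth.
- cams.camera_info(name): a dict with "K" (3x3 intrinsics, pixels), "rvec" (rotation vector, rad) and "tvec" (3), from world to camera coordinates, as OpenCV has them; the wrist camera has in their place "tool_from_camera" (4x4, takes a point from camera to tool coordinates, whose origin is the TCP and whose axes are the flange's). Camera axes: x right, y down, z forward; pixel columns grow to the right and rows downward; lengths in m; the calibration is good to about 2 mm. The wrist camera is an equidistant fisheye: a pixel r from the principal point sees the ray r / f radians off the axis. A picture is of the moment at which its call begins: read the wrist's pose just before it. camera_info takes no time and is no camera call.
- bot.close_job(): hands the job in, once; it reports no verdict.
The state is a dict: "clock": time; "joints": joint angles; "dq": joint speeds; "joint_torque": joint torques, N m; "ee_pos": TCP position; "orientation": TCP orientation; "ft_force": force on the tool from outside, world axes, zero at the start; "torque": the same for the moment, N m; "width": finger opening in m.
Only numpy, scipy, OpenCV 4.12 (cv2) and the standard library are available. Lean on these libraries where they do the work, as an engineer would, in place of code of your own. Each camera call takes 0.05 s, during which the arm holds its last target. There are 200 camera calls.

## Working session

There is one attempt and no reset: what is moved stays moved. The work goes in short steps, Python scripts to look and compute and a shell command to move; the robot and the scene stay as the last step left them, time stands still between calls to the robot, and variables do not carry over. Pictures are saved under pics/ and viewed, about 8 in all and at most 12, crops included, and the job is handed in when it is done.

```bash
ls; mkdir -p pics; python3 - <<'E'
from rig import bot,cams
import cv2,numpy as np
print(bot.state())
ims=[]
for n in("scene","top","wrist"):
    im=cams.camera(n); np.save(f'pics/{n}0.npy',im); cv2.imwrite(f'pics/{n}0.png',cv2.resize(im[:,:,::-1],(784,588),interpolation=cv2.INTER_CUBIC)); print(n,cams.camera_info(n))
E
```

```text
pics
{'clock': 0.0, 'joints': array([-1.41567274e+00,  1.04716193e-01,  9.64779540e-02,  1.56390225e+00,
        1.31318539e-05,  1.35310594e+00]), 'dq': array([ 1.59370421e-04,  8.02543741e-04,  1.76444988e-03, -4.68675246e-04,
        5.84117764e-04,  8.50662443e-05]), 'joint_torque': array([ 2.95011232e-03, -5.56928301e+01,  5.03649616e+01,  1.70211238e-02,
       -3.25058636e-04,  1.99082649e-05]), 'ee_pos': array([ 0.21850828, -0.55844221,  0.23051722]), 'orientation': array([-6.71546625e-04,  9.82676247e-01,  1.85329281e-01,  2.75842580e-05]), 'ft_force': array([-0.19698461,  0.78594921,  0.18165668]), 'torque': array([-0.0466357 ,  0.05476498, -0.00395137]), 'width': 0.0856006417728187}
scene {'K': array([[524.6159188 ,   0.        , 276.71321605],
       [  0.        , 524.6159188 , 208.58409085],
       [  0.        ,   0.        ,   1.        ]]), 'rvec': array([ 2.25030042,  0.66051282, -0.29845925]), 'tvec': array([-0.4451319 , -0.14077591,  1.59502471])}
top {'K': array([[398.4550217 ,   0.        , 279.35316712],
       [  0.        , 398.4550217 , 214.21394479],
       [  0.        ,   0.        ,   1.        ]]), 'rvec': array([ 2.12604499, -2.15452494,  0.14699387]), 'tvec': array([0.02821856, 0.56216921, 1.28401255])}
wrist {'K': array([[325.1922621 ,   0.        , 283.36250899],
       [  0.        , 325.1922621 , 210.72400489],
       [  0.        ,   0.        ,   1.        ]]), 'tool_from_camera': array([[ 1.94126107e-04, -9.52752765e-01, -3.03746820e-01,
         7.71017287e-02],
       [ 9.99999958e-01,  1.19462976e-04,  2.64389332e-04,
        -5.23642290e-04],
       [-2.15611168e-04, -3.03746858e-01,  9.52752748e-01,
        -1.42993554e-01],
       [ 0.00000000e+00,  0.00000000e+00,  0.00000000e+00,
         1.00000000e+00]])}
```

View pics/scene0.png

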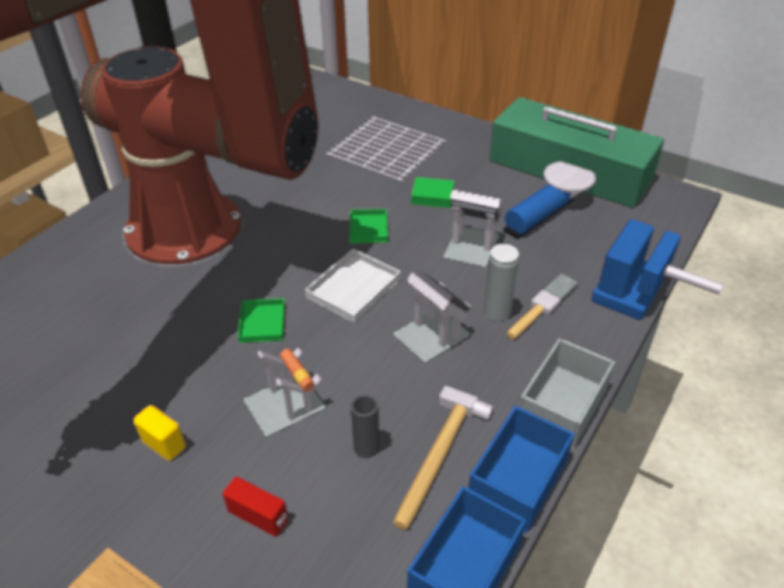

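View pics/top0.png

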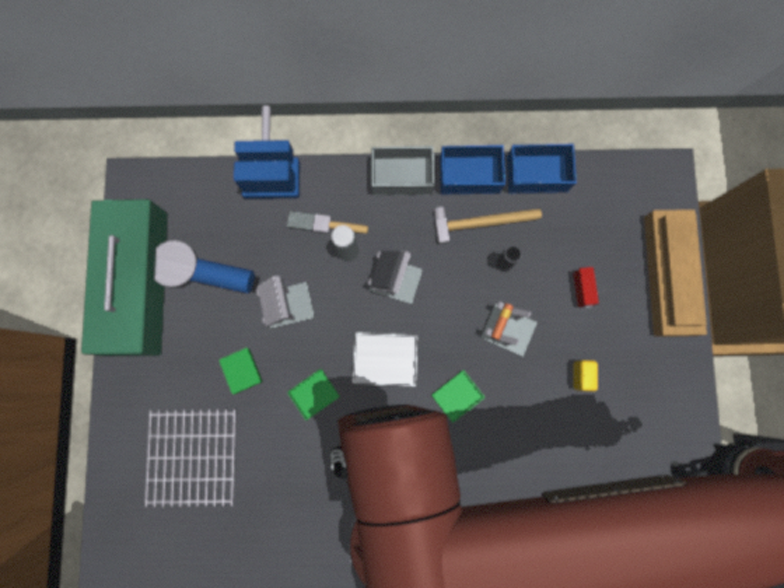

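```bash
python3 -m handwheel --help
```

```text
invalid input: not JSON, or not a number
```

```bash
cat > h.py <<'E'
import numpy as np,cv2
from scipy.spatial.transform import Rotation as R
from rig import bot,cams
def ray(name,uv):
    c=cams.camera_info(name);K=c['K'];M=cv2.Rodrigues(c['rvec'])[0]
    d=M.T@np.linalg.inv(K)@np.array([uv[0],uv[1],1.]);o=-M.T@c['tvec'];return o,d
def onz(name,uv,z):
    o,d=ray(name,uv);return o+d*(z-o[2])/d[2]
def proj(name,P):
    c=cams.camera_info(name);return cv2.projectPoints(np.float64(P).reshape(-1,1,3),c['rvec'],c['tvec'],c['K'],None)[0][:,0]
E
python3 - <<'E'
from h import *
t=np.load('pics/top0.npy')[:,:,::-1];s=np.load('pics/scene0.npy')[:,:,::-1]
def crop(im,x,y,w,h,k):return cv2.resize(im[y:y+h,x:x+w],None,fx=k,fy=k,interpolation=cv2.INTER_CUBIC)
a=crop(t,180,170,66,66,6)[:, :396];b=crop(t,255,170,66,66,6);
c=crop(s,300,125,66,66,6);d=crop(s,275,190,66,66,6)
g=np.vstack([np.hstack([a,b]),np.hstack([c,d])])
cv2.imwrite('pics/crop1.png',cv2.resize(g,(600,600)))
a=crop(t,335,205,60,60,6);b=crop(s,170,240,66,60,6)
cv2.imwrite('pics/crop2.png',np.hstack([a,b]))
print(proj('top',[[0,0,0],[.5,0,0],[.5,.3,0],[.5,-.3,0]]),proj('scene',[[0,0,0],[.5,0,0],[.5,.3,0],[.5,-.3,0]]))
E
```

```text
[[288.10995543 388.6664006 ]
 [285.80285546 234.0633343 ]
 [197.91276247 235.25178196]
 [374.04532163 232.87012186]] [[130.3059044  162.28180984]
 [267.0705997  224.64446739]
 [322.50196806 164.97677844]
 [194.9742997  302.25069884]]
```

View pics/crop1.png

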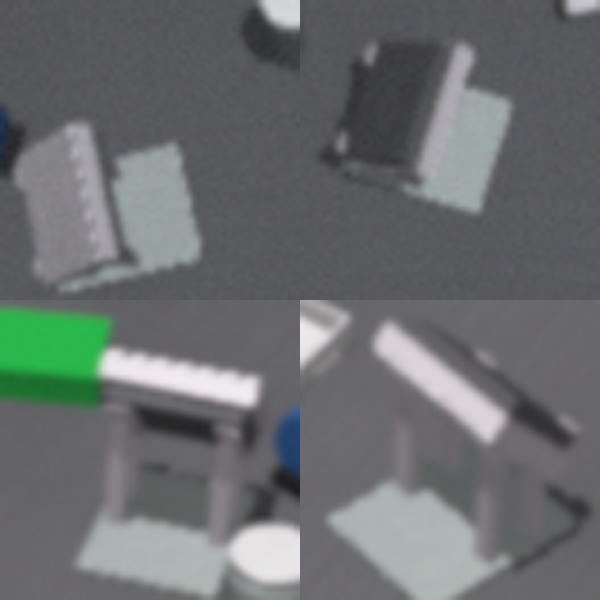

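View pics/crop2.png

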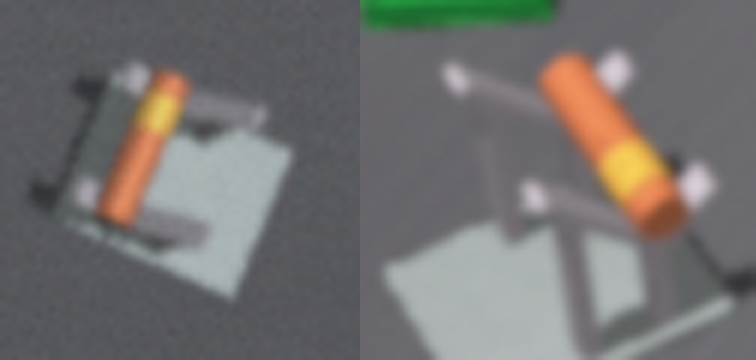

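```bash
python3 -m handwheel '[[0,-1,0,0,-1],[0,-1,0,0,-1],[0,-1,0,0,-1],[0,-1,0,0,-1],[0,-1,0,0,-1],[0,-1,0,0,-1],[0,-1,0,0,-1],[0,-1,0,0,-1],[0,-1,0,0,-1],[0,-1,0,0,-1],[0,-1,0,0,-1],[0,-1,0,0,-1]]'; python3 -c "
from h import *
s=bot.state();print(s['joints'].round(3));print(R.from_quat(s['orientation'][[1,2,3,0]]).as_matrix().round(3))"
```

```text
clock: 1.15
ee_pos: [0.1112, -0.2825, 0.2322]
orientation: [-0.005, 0.983, 0.186, 0.0]
ft_force: [-0.8, 48.1, 32.3]
width: 0.0852
[-1.635 -0.842 -0.643  1.78  -0.002  1.133]
[[ 0.931  0.365 -0.001]
 [ 0.365 -0.931  0.01 ]
 [ 0.003 -0.01  -1.   ]]
```

```bash
python3 -m handwheel '[[0,0,0,0,-1],[0,0,0,0,-1],[0,0,0,0,-1]]'; python3 -c "
from h import *
s=bot.state();print(s['joints'].round(4));print(R.from_quat(s['orientation'][[1,2,3,0]]).as_matrix().round(3))"
```

```text
clock: 1.4
ee_pos: [0.1113, -0.285, 0.233]
orientation: [-0.002, 0.983, 0.185, -0.0]
ft_force: [0.6, -0.2, 0.2]
width: 0.0858
[-1.6340e+00 -8.4100e-01 -6.4090e-01  1.7749e+00 -1.7000e-03  1.1351e+00]
[[ 0.931  0.364 -0.001]
 [ 0.364 -0.931  0.004]
 [ 0.    -0.004 -1.   ]]
```

```bash
python3 -m handwheel '[[0,-1,0,0,-1],[0,-1,0,0,-1],[0,-1,0,0,-1],[0,-1,0,0,-1],[0,0,0,0,-1],[0,0,0,0,-1]]'; python3 -c "
from h import *
s=bot.state();print(s['joints'].round(4));print(R.from_quat(s['orientation'][[1,2,3,0]]).as_matrix().round(3))"
```

```text
clock: 1.9
ee_pos: [0.0986, -0.252, 0.2551]
orientation: [-0.037, 0.982, 0.185, -0.002]
ft_force: [-1.0, 0.5, 0.5]
width: 0.0852
[-1.6657 -0.8411 -0.6014  1.8813 -0.0251  1.104 ]
[[ 0.931  0.364 -0.018]
 [ 0.364 -0.929  0.073]
 [ 0.009 -0.074 -0.997]]
```

```bash
cat > k.py <<'E'
from h import *
import json,os
from scipy.optimize import least_squares
def fk(q,p):
    a,d,h,L2,L3,Lt,e,dx=p
    c1,s1=np.cos(q[0]),np.sin(q[0])
    th=q[1]-q[2]; x=a+L2*np.sin(q[1])+L3*np.cos(th)+e*np.sin(th); z=h+L2*np.cos(q[1])-L3*np.sin(th)+e*np.cos(th)
    ph=th+q[3]
    # tool dir in plane
    f=np.array([np.cos(ph),0,-np.sin(ph)]); l=np.array([0,1,0.])
    t=np.cos(q[4])*f+np.sin(q[4])*dx*l
    v=np.array([x,d,z])+Lt*t
    Z=np.array([[c1,-s1,0],[s1,c1,0],[0,0,1]])
    return Z@v,Z@t
def log():
    s=bot.state();D=json.load(open('d.json')) if os.path.exists('d.json') else []
    D.append([list(s['joints']),list(s['ee_pos']),list(s['orientation'])]);json.dump(D,open('d.json','w'))
    M=R.from_quat(s['orientation'][[1,2,3,0]]).as_matrix()
    print('q',s['joints'].round(3),'p',s['ee_pos'].round(4),'tilt',np.degrees(np.arccos(-M[2,2])).round(1),'az',np.degrees(np.arctan2(M[1,2],M[0,2])).round(1),'t',s['clock'])
    print('x',M[:,0].round(3),'y',M[:,1].round(3),'z',M[:,2].round(3))
E
python3 -c "from k import *;log()"
python3 -m handwheel '[[-0.52,0.16,-1,0,-1],[-0.52,0.16,-1,0,-1],[-0.52,0.16,-1,0,-1],[-0.52,0.16,-1,0,-1],[-0.52,0.16,-1,0,-1],[-0.52,0.16,-1,0,-1],[-0.52,0.16,-1,0,-1],[-0.52,0.16,-1,0,-1],[-0.52,0.16,-1,0,-1],[-0.52,0.16,-1,0,-1],[0,0,0,0,-1]]'
python3 -c "from k import *;log()"
python3 - <<'E'
from k import *
D=json.load(open('d.json'))
D.append([[-1.41567274e+00,1.04716193e-01,9.64779540e-02,1.56390225e+00,1.3e-05,1.3531],[0.21850828,-0.55844221,0.23051722],[-6.7e-4,.98267,.18533,2.7e-5]])
D.append([[-1.6340e+00,-8.4100e-01,-6.4090e-01,1.7749e+00,-1.7000e-03,1.1351e+00],[0.1113,-0.285,0.233],[-0.002, 0.983, 0.185, -0.0]])
def res(p):
    r=[]
    for q,x,o in D:
        o=np.array(o);v,t=fk(np.array(q),p);r+=list(v-x)+list(.2*(t-R.from_quat(o[[1,2,3,0]]).as_matrix()[:,2]))
    return np.array(r+list(.01*(p[[5,6]]-[.3,0])))
for s in(1,-1):
    f=least_squares(lambda p:res(np.append(p,s)),[.1,.13,.4,.5,.5,.3,0]);print(s,f.x.round(4),f.cost,np.abs(f.fun).max())
json.dump(D,open('d.json','w'))
E
```

```text
q [-1.666 -0.841 -0.601  1.881 -0.025  1.104] p [ 0.0986 -0.252   0.2551] tilt 4.3 az 104.2 t 1.9
x [0.931 0.364 0.009] y [ 0.364 -0.929 -0.074] z [-0.018  0.073 -0.997]
clock: 2.82
ee_pos: [-0.0062, -0.364, 0.4802]
orientation: [-0.028, 0.982, 0.185, -0.009]
ft_force: [0.9, 0.2, -1.1]
width: 0.0852
q [-1.913 -0.3    0.198  2.108 -0.044  0.857] p [-0.0062 -0.364   0.4802] tilt 3.4 az 119.1 t 2.8167
x [ 0.931  0.364 -0.008] y [ 0.363 -0.93  -0.058] z [-0.028  0.051 -0.998]
1 [-0.001   0.1311  0.2354  0.3384  0.5513  0.3857  0.049 ] 8.186292546552188e-06 0.0019528057867658766
-1 [-0.0062  0.1214 -0.0094  0.3436  0.5557  0.1597  0.0634] 0.0004309969032403043 0.01656943855905038
```

```bash
cat >> k.py <<'E'
P0=[-0.001,.1311,.2354,.3384,.5513,.3857,.049,1]
if os.path.exists('p.json'): P0=json.load(open('p.json'))
LO=np.array([-2.99,-.841,-1.1,-1.84,-1.51,-3.14]);HI=np.array([2.99,1.86,1.16,2.11,1.56,3.14])
S6=1;C=np.eye(3)
def fkR(q):
    p,_=fk(q,P0)
    return p,R.from_euler('ZYZX',[q[0],q[1]-q[2]+q[3],q[4],S6*q[5]]).as_matrix()@C
def fitC():
    global S6,C
    D=json.load(open('d.json'));best=9
    for s in(1,-1):
        S6=s;C=np.eye(3)
        Ms=[fkR(np.array(q))[1].T@R.from_quat(np.array(o)[[1,2,3,0]]).as_matrix() for q,x,o in D]
        c=R.from_matrix(Ms).mean().as_matrix();e=max(np.linalg.norm(m-c) for m in Ms)
        if e<best:best=e;B=(s,c)
    S6,C=B;return best
VM=np.array([2.22,2.22,2.57,3.14,3.14,3.14])*.7/12
def step(q,row,w):
    p,M=fkR(q);pt=p+M@(np.array(row[:3])*.025);Mt=M@R.from_euler('z',4*row[3],degrees=True).as_matrix()
    def f(x):
        a,B=fkR(x);return np.r_[a-pt,w*R.from_matrix(B.T@Mt).as_rotvec()]
    lo=np.maximum(LO,q-VM)-1e-6;hi=np.minimum(HI,q+VM)+1e-6
    return least_squares(f,np.clip(q,lo+1e-7,hi-1e-7),bounds=(lo,hi),xtol=1e-9,ftol=1e-9).x
def tz(q):return fkR(q)[1][:,2]
def ik(p,M,q0):
    def f(x):
        a,B=fkR(x);return np.r_[a-p,.3*R.from_matrix(B.T@M).as_rotvec()]
    r=least_squares(f,np.clip(q0,LO+1e-4,HI-1e-4),bounds=(LO,HI));return r.x,np.abs(r.fun).max()
E
python3 - <<'E'
import k
from k import *
print(fitC(),k.S6,k.C.round(3))
q0=np.array([-1.41567274e+00,1.04716193e-01,9.64779540e-02,1.56390225e+00,1.3e-05,1.3531])
for w in(.05,.1,.2,.3,.5):
    q=q0.copy()
    for i in range(16): q=step(q,[0,-1,0,0],w)
    a=q.copy();pa=fkR(q)[0]
    for i in range(10): q=step(q,[-.52,.16,-1,0],w)
    print(w,a.round(3),pa.round(3),tz(a).round(3),q.round(3),fkR(q)[0].round(3),tz(q).round(3))
for n,uv in dict(full=(281,193),spare=(196,215),free=(360,232),tray=(275,256)).items(): print(n,onz('top',uv,.08).round(3))
E
```

```text
Traceback (most recent call last):
  File "k.py", line 33, in fitC
    Ms=[fkR(np.array(q))[1].T@R.from_quat(np.array(o)[[1,2,3,0]]).as_matrix() for q,x,o in D]
        ~~~^^^^^^^^^^^^^
  File "k.py", line 27, in fkR
    return p,R.from_euler('ZYZX',[q[0],q[1]-q[2]+q[3],q[4],S6*q[5]]).as_matrix()@C
             ~~~~~~~~~~~~^^^^^^^^^^^^^^^^^^^^^^^^^^^^^^^^^^^^^^^^^^^
  File "scipy/spatial/transform/_rotation.pyx", line 1413, in scipy.spatial.transform._rotation.Rotation.from_euler
ValueError: Expected axis specification to be a non-empty string of upto 3 characters, got ZYZX
```

```bash
sed -i "s/R.from_euler('ZYZX',\[q\[0\],q\[1\]-q\[2\]+q\[3\],q\[4\],S6\*q\[5\]\]).as_matrix()@C/(R.from_euler('ZYZ',[q[0],q[1]-q[2]+q[3],q[4]])*R.from_euler('x',S6*q[5])).as_matrix()@C/" k.py
cat > a.py <<'E'
import k
from k import *
print(fitC(),k.S6,k.C.round(3))
q0=np.array([-1.41567274e+00,1.04716193e-01,9.64779540e-02,1.56390225e+00,1.3e-05,1.3531])
for w in(.05,.1,.2,.3,.5):
    q=q0.copy()
    for i in range(16): q=step(q,[0,-1,0,0],w)
    a=q.copy();pa=fkR(q)[0]
    for i in range(10): q=step(q,[-.52,.16,-1,0],w)
    print(w,a.round(3),pa.round(3),tz(a).round(3),q.round(3),fkR(q)[0].round(3),tz(q).round(3))
for n,uv in dict(full=(281,193),spare=(196,215),free=(360,232),tray=(275,256)).items(): print(n,onz('top',uv,.08).round(3))
E
python3 a.py
```

```text
0.0009033522716951417 1 [[-0. -0.  1.]
 [ 0.  1.  0.]
 [-1.  0. -0.]]
0.05 [-1.631 -0.841 -0.649  2.013 -0.116  1.153] [ 0.075 -0.188  0.243] [-0.1    0.253 -0.962] [-1.797 -0.37   0.126  2.11  -0.161  0.96 ] [-0.005 -0.329  0.476] [-0.146  0.077 -0.986]
0.1 [-1.632 -0.841 -0.645  2.004 -0.11   1.15 ] [ 0.077 -0.193  0.244] [-0.095  0.239 -0.966] [-1.804 -0.359  0.132  2.11  -0.153  0.956] [-0.005 -0.333  0.475] [-0.137  0.082 -0.987]
0.2 [-1.635 -0.841 -0.632  1.973 -0.091  1.143] [ 0.083 -0.208  0.246] [-0.078  0.197 -0.977] [-1.824 -0.333  0.15   2.11  -0.13   0.94 ] [-0.005 -0.342  0.473] [-0.111  0.087 -0.99 ]
0.3 [-1.637 -0.841 -0.62   1.941 -0.071  1.137] [ 0.089 -0.223  0.249] [-0.061  0.153 -0.986] [-1.845 -0.316  0.167  2.11  -0.104  0.922] [-0.004 -0.35   0.473] [-0.085  0.082 -0.993]
0.5 [-1.641 -0.841 -0.605  1.894 -0.042  1.13 ] [ 0.098 -0.245  0.253] [-0.036  0.091 -0.995] [-1.876 -0.306  0.19   2.11  -0.064  0.893] [-0.001 -0.358  0.479] [-0.048  0.06  -0.997]
full [0.627 0.014 0.08 ]
spare [0.558 0.29  0.08 ]
free [ 0.496 -0.237  0.08 ]
tray [0.423 0.036 0.08 ]
```

```bash
cat > b.py <<'E'
import k,itertools
from k import *
fitC()
az=np.radians(72);T=np.array([.643*np.cos(az),.643*np.sin(az),-.766])
n=np.array([.766*np.cos(az),.766*np.sin(az),.643])
for nm,c in dict(full=[.627,.014,.1],free=[.496,-.237,.1]).items():
  for h in(0,.15):
   for s in(1,-1):
    y=s*n;M=np.c_[np.cross(y,T),y,T];p=np.array(c)-T*h
    best=min((ik(p,M,np.array([j,.3,.2,1.5,b,r])) for j in(0,-.5,.5) for b in(-.7,.7) for r in(-2,-1,0,1,2)),key=lambda a:a[1])
    print(nm,h,s,best[0].round(2),round(best[1],4))
E
cat > c.py <<'E'
import k,itertools
from k import *
from multiprocessing import Pool
fitC()
az=np.radians(72);T=np.array([.643*np.cos(az),.643*np.sin(az),-.766])
dirs=[np.array(d)/np.linalg.norm(d) for d in itertools.product((-1,0,1),repeat=3) if any(d)]
def go(a):
    q,d,n=a
    for i in range(n):
        M=fkR(q)[1];q=step(q,np.r_[M.T@d,0],.6)
    p,M=fkR(q);tail=p-M[:,2]*.25
    if p[2]<.2 or np.hypot(*p[:2])<.22 or p[0]<-.15 or abs(p[1])>.72 or np.hypot(*p[:2])>.85: return None
    return q,np.degrees(np.arccos(M[:,2]@T))
if __name__=='__main__':
    D=json.load(open('d.json'))
    q=np.array([-1.913,-0.3,0.198,2.108,-0.044,0.857])
    beam=[(q,99,[])]
    with Pool() as pool:
        for it in range(14):
            jobs=[(b[0],d,6) for b in beam for d in dirs];r=pool.map(go,jobs,chunksize=8)
            new=[(x[0],x[1],beam[i//26][2]+[(fkR(x[0])[0].round(2).tolist(),round(x[1],1))]) for i,x in enumerate(r) if x]
            new.sort(key=lambda a:a[1]);beam=[];seen={}
            for c in new:
                ky=tuple((fkR(c[0])[0]/.1).round().astype(int))
                if seen.get(ky,0)<1 : seen[ky]=1;beam.append(c)
                if len(beam)>=50:break
            print(it,beam[0][1].round(1),beam[0][0].round(2),beam[0][2],flush=True)
E
python3 b.py; nproc; timeout 400 python3 c.py
```

```text
full 0 1 [-0.61  0.16 -0.25  1.4   0.66 -0.37] 0.0
full 0 -1 [-0.61  0.16 -0.25  1.4   0.66  2.77] 0.0
full 0.15 1 [-0.76  0.13 -0.07  1.72  0.62 -0.56] 0.0
full 0.15 -1 [-0.76  0.13 -0.07  1.72  0.62  2.58] 0.0
free 0 1 [-1.05  0.27 -0.12  1.69  0.49 -0.87] 0.0
free 0 -1 [-1.05  0.27 -0.12  1.69  0.49  2.27] 0.0
free 0.15 1 [-1.16  0.37  0.21  1.97  0.44 -0.97] 0.0
free 0.15 -1 [-1.16  0.37  0.21  1.97  0.44  2.17] 0.0
4
0 37.8 [-1.72 -0.64 -0.21  2.04 -0.04  1.05] [([0.08, -0.28, 0.39], np.float64(37.8))]
1 33.3 [-2.04 -0.84 -0.51  2.01 -0.09  0.74] [([-0.01, -0.26, 0.37], np.float64(37.8)), ([-0.01, -0.23, 0.3], np.float64(33.3))]
2 28.4 [-1.99 -0.84 -0.67  1.94 -0.12  0.79] [([-0.01, -0.26, 0.37], np.float64(37.8)), ([-0.01, -0.23, 0.3], np.float64(33.3)), ([-0.01, -0.22, 0.23], np.float64(28.4))]
3 27.9 [-2.44 -0.84 -0.58  1.98 -0.19  0.35] [([-0.01, -0.36, 0.33], np.float64(37.8)), ([-0.01, -0.28, 0.23], np.float64(36.5)), ([-0.01, -0.23, 0.26], np.float64(31.0)), ([-0.12, -0.18, 0.28], np.float64(27.9))]
4 27.4 [-2.37 -0.84 -0.67  1.91 -0.19  0.42] [([-0.01, -0.26, 0.37], np.f
[... 2425 characters left out ...]
, -0.29, 0.2], np.float64(25.1)), ([0.08, -0.21, 0.29], np.float64(25.1)), ([0.17, -0.14, 0.21], np.float64(24.4)), ([0.23, -0.05, 0.23], np.float64(24.1))]
11 24.1 [-0.64 -0.62 -0.41  2.05  0.23  2.09] [([-0.01, -0.36, 0.33], np.float64(37.8)), ([-0.01, -0.28, 0.23], np.float64(36.5)), ([-0.01, -0.23, 0.26], np.float64(31.0)), ([-0.12, -0.18, 0.28], np.float64(27.9)), ([-0.12, -0.33, 0.28], np.float64(27.9)), ([-0.02, -0.23, 0.28], np.float64(27.9)), ([-0.12, -0.19, 0.2], np.float64(25.1)), ([-0.01, -0.29, 0.2], np.float64(25.1)), ([0.08, -0.21, 0.29], np.float64(25.1)), ([0.17, -0.14, 0.21], np.float64(24.4)), ([0.23, -0.05, 0.23], np.float64(24.1)), ([0.32, 0.04, 0.31], np.float64(24.1))]
```

```bash
cat >> h.py <<'E'
def tri(a,b):
    (o1,d1),(o2,d2)=ray('top',a),ray('scene',b);A=np.c_[d1,-d2];t=np.linalg.lstsq(A,o2-o1,rcond=None)[0]
    p,q=o1+d1*t[0],o2+d2*t[1];return (p+q)/2,np.linalg.norm(p-q)
def fish(p,M,uv):
    c=cams.camera_info('wrist');K=c['K'];T=c['tool_from_camera'];x=(uv[0]-K[0,2])/K[0,0];y=(uv[1]-K[1,2])/K[1,1];r=np.hypot(x,y)+1e-9
    d=np.array([np.sin(r)*x/r,np.sin(r)*y/r,np.cos(r)]);return p+M@T[:3,3],M@T[:3,:3]@d
def fproj(p,M,P):
    c=cams.camera_info('wrist');K=c['K'];T=c['tool_from_camera'];v=T[:3,:3].T@(M.T@(np.array(P)-p)-T[:3,3]);a=np.hypot(v[0],v[1]);th=np.arctan2(a,v[2])
    return np.array([K[0,2]+K[0,0]*th*v[0]/a,K[1,2]+K[1,1]*th*v[1]/a])
E
python3 - <<'E'
from h import *
print(tri((358.9,229.7),(212,263.8)), onz('top',(358.9,229.7),.0705))
# nozzle ends top
a=onz('top',(172/6+335,75/6+205),.0705);b=onz('top',(115/6+335,222/6+205),.0705);print(a,b,np.degrees(np.arctan2(*(b-a)[[1,0]])),np.linalg.norm(a-b))
# rest_full plate corners (crop1 right panel scale 4.545)
c=[onz('top',((x-300)/4.545+255,y/4.545+170),.006) for x,y in((510,100),(480,212))];print(c,np.degrees(np.arctan2(*(c[1]-c[0])[[1,0]])),np.linalg.norm(c[0]-c[1]))
c=[onz('top',(x/6+335,y/6+205),.006) for x,y in((292,150),(235,300))];print(c,np.degrees(np.arctan2(*(c[1]-c[0])[[1,0]])),np.linalg.norm(c[0]-c[1]))
# tray corners in 1.4 scale
for u in((355,332),(418,334),(416,386),(353,385)):print(onz('top',(u[0]/1.4,u[1]/1.4),.022).round(3))
E
```

```text
(array([ 0.50489212, -0.23400934,  0.07358385]), np.float64(0.0031270051391009434)) [ 0.50405254 -0.23564047  0.0705    ]
[ 0.54357598 -0.25271619  0.0705    ] [ 0.46455011 -0.21880736  0.0705    ] 156.776546824553 0.08599358192537444
[array([ 0.64402276, -0.05514613,  0.006     ]), array([ 0.55865162, -0.03087614,  0.006     ])] 164.13018709479425 0.08875395518494131
[array([ 0.50872764, -0.33159623,  0.006     ]), array([ 0.42486   , -0.29551356,  0.006     ])] 156.72100947786942 0.09130027201893039
[0.489 0.108 0.022]
[ 0.482 -0.042  0.022]
[ 0.359 -0.035  0.022]
[0.364 0.113 0.022]
```

```bash
cat >> k.py <<'E'
def st():
    s=bot.state();return s['ee_pos'],R.from_quat(s['orientation'][[1,2,3,0]]).as_matrix()
def rows(dw,tw,n,hand=-1,w=.6):
    "world shift dw with total twist tw deg over n rows; prints per-row numbers and simulated end"
    p,M=st();out=[]
    for i in range(n):
        out.append([round(v,2) for v in M.T@(np.array(dw)/n)/.025]+[round(tw/n/4,2)]);M=M@R.from_euler('z',tw/n,degrees=True).as_matrix()
    print(np.abs(out).max());
    for i in range(0,n,12):print(json.dumps([r+[hand] for r in out[i:i+12]]).replace(' ',''))
def yaw(y):return np.degrees(np.arctan2(y[1],y[0])).round(1)
E
python3 -c "
from k import *
rows(np.array([.504,-.236,.25])-st()[0],-135.5,36)"
```

```text
0.94
[[0.58,0.09,0.25,-0.94,-1],[0.57,0.13,0.25,-0.94,-1],[0.57,0.16,0.25,-0.94,-1],[0.55,0.2,0.25,-0.94,-1],[0.54,0.24,0.25,-0.94,-1],[0.52,0.27,0.25,-0.94,-1],[0.5,0.3,0.25,-0.94,-1],[0.48,0.34,0.25,-0.94,-1],[0.46,0.37,0.25,-0.94,-1],[0.43,0.4,0.25,-0.94,-1],[0.41,0.43,0.25,-0.94,-1],[0.38,0.45,0.25,-0.94,-1]]
[[0.35,0.47,0.25,-0.94,-1],[0.32,0.5,0.25,-0.94,-1],[0.28,0.52,0.25,-0.94,-1],[0.25,0.53,0.25,-0.94,-1],[0.21,0.55,0.25,-0.94,-1],[0.18,0.56,0.25,-0.94,-1],[0.14,0.57,0.25,-0.94,-1],[0.1,0.58,0.25,-0.94,-1],[0.06,0.59,0.25,-0.94,-1],[0.02,0.59,0.25,-0.94,-1],[-0.01,0.59,0.25,-0.94,-1],[-0.05,0.59,0.25,-0.94,-1]]
[[-0.09,0.58,0.25,-0.94,-1],[-0.13,0.57,0.25,-0.94,-1],[-0.17,0.56,0.25,-0.94,-1],[-0.2,0.55,0.25,-0.94,-1],[-0.24,0.54,0.25,-0.94,-1],[-0.27,0.52,0.25,-0.94,-1],[-0.31,0.5,0.25,-0.94,-1],[-0.34,0.48,0.25,-0.94,-1],[-0.37,0.46,0.25,-0.94,-1],[-0.4,0.43,0.25,-0.94,-1],[-0.43,0.4,0.25,-0.94,-1],[-0.45,0.38,0.25,-0.94,-1]]
```

```bash
python3 -m handwheel '[[0.58,0.09,0.25,-0.94,-1],[0.57,0.13,0.25,-0.94,-1],[0.57,0.16,0.25,-0.94,-1],[0.55,0.2,0.25,-0.94,-1],[0.54,0.24,0.25,-0.94,-1],[0.52,0.27,0.25,-0.94,-1],[0.5,0.3,0.25,-0.94,-1],[0.48,0.34,0.25,-0.94,-1],[0.46,0.37,0.25,-0.94,-1],[0.43,0.4,0.25,-0.94,-1],[0.41,0.43,0.25,-0.94,-1],[0.38,0.45,0.25,-0.94,-1]]'
python3 -m handwheel '[[0.35,0.47,0.25,-0.94,-1],[0.32,0.5,0.25,-0.94,-1],[0.28,0.52,0.25,-0.94,-1],[0.25,0.53,0.25,-0.94,-1],[0.21,0.55,0.25,-0.94,-1],[0.18,0.56,0.25,-0.94,-1],[0.14,0.57,0.25,-0.94,-1],[0.1,0.58,0.25,-0.94,-1],[0.06,0.59,0.25,-0.94,-1],[0.02,0.59,0.25,-0.94,-1],[-0.01,0.59,0.25,-0.94,-1],[-0.05,0.59,0.25,-0.94,-1]]'
python3 -m handwheel '[[-0.09,0.58,0.25,-0.94,-1],[-0.13,0.57,0.25,-0.94,-1],[-0.17,0.56,0.25,-0.94,-1],[-0.2,0.55,0.25,-0.94,-1],[-0.24,0.54,0.25,-0.94,-1],[-0.27,0.52,0.25,-0.94,-1],[-0.31,0.5,0.25,-0.94,-1],[-0.34,0.48,0.25,-0.94,-1],[-0.37,0.46,0.25,-0.94,-1],[-0.4,0.43,0.25,-0.94,-1],[-0.43,0.4,0.25,-0.94,-1],[-0.45,0.38,0.25,-0.94,-1]]'
python3 - <<'E'
from k import *
log();p,M=st();im=cams.camera('wrist')
np.save('pics/w1.npy',im);np.savez('pics/w1p.npz',p=p,M=M)
cv2.imwrite('pics/w1.png',cv2.resize(im[:,:,::-1],(784,588),interpolation=cv2.INTER_CUBIC))
print(fproj(p,M,[.504,-.236,.0705])*1.4,fproj(p,M,[.627,.014,.08])*1.4)
E
```

```text
clock: 3.82
ee_pos: [0.1666, -0.3181, 0.4009]
orientation: [-0.03, 0.835, 0.55, 0.004]
ft_force: [-0.1, 0.3, -0.1]
width: 0.0853
clock: 4.82
ee_pos: [0.3369, -0.2745, 0.3234]
orientation: [-0.026, 0.56, 0.828, 0.015]
ft_force: [-0.3, 0.2, 0.8]
width: 0.0851
clock: 5.82
ee_pos: [0.5065, -0.2314, 0.2459]
orientation: [-0.019, 0.2, 0.979, 0.024]
ft_force: [-0.9, 0.1, 0.4]
width: 0.0851
q [-0.678  0.043  0.058  1.642  0.026 -0.277] p [ 0.5065 -0.2314  0.2459] tilt 3.5 az 116.4 t 5.8167
x [-0.92   0.39   0.047] y [0.392 0.919 0.04 ] z [-0.027  0.055 -0.998]
[379.93934111 274.98705409] [702.62252928 294.68470451]
```

View pics/w1.png

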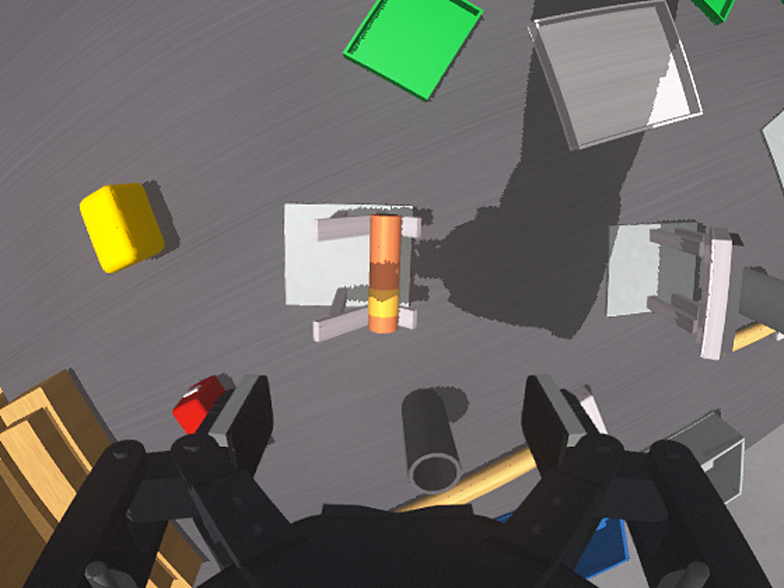

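```bash
cat >> h.py <<'E'
def fonz(p,M,uv,z):
    o,d=fish(p,M,uv);return o+d*(z-o[2])/d[2]
E
python3 - <<'E'
from k import *
f=np.load('pics/w1p.npz');p,M=f['p'],f['M']
g=lambda u,v,z:fonz(p,M,(u/1.4,v/1.4),z).round(4)
def rep(n,a,b):d=b-a;print(n,a,b,(a+b)/2,'az',np.degrees(np.arctan2(d[1],d[0])).round(1),'len',np.linalg.norm(d).round(4))
rep('noz',g(384,215,.0705),g(384,331,.0705))
rep('free plate back',g(284.5,203.5,.006),g(286,304,.006))
rep('free plate front',g(411,205,.006),g(408.5,306,.006))
rep('full plate back',g(610,227,.006),g(607,317.5,.006))
rep('rail tops free',g(317,229,.105),g(317,331,.105))
rep('lid top edge?',g(736,232,.12),g(718,358,.12))
for u in((532,32),(665,3),(700,110),(576,148)):print(g(*u,.022))
E
```

```text
noz [ 0.4653 -0.2161  0.0705] [ 0.5446 -0.2504  0.0705] [ 0.50495 -0.23325  0.0705 ] az -23.4 len 0.0864
free plate back [ 0.4268 -0.2913  0.006 ] [ 0.5076 -0.3291  0.006 ] [ 0.4672 -0.3102  0.006 ] az -25.1 len 0.0892
free plate front [ 0.472  -0.1932  0.006 ] [ 0.5532 -0.2296  0.006 ] [ 0.5126 -0.2114  0.006 ] az -24.1 len 0.089
full plate back [ 0.5594 -0.0262  0.006 ] [ 0.644  -0.0547  0.006 ] [ 0.6017  -0.04045  0.006  ] az -18.6 len 0.0893
rail tops free [ 0.4532 -0.2578  0.105 ] [ 0.5151 -0.2873  0.105 ] [ 0.48415 -0.27255  0.105  ] az -25.5 len 0.0686
lid top edge? [0.5683 0.0312 0.12  ] [ 0.6651 -0.0065  0.12  ] [0.6167  0.01235 0.12   ] az -21.3 len 0.1039
[ 0.3699 -0.0393  0.022 ]
[0.3727 0.1143 0.022 ]
[0.4829 0.108  0.022 ]
[ 0.4772 -0.0419  0.022 ]
```

```bash
python3 -m handwheel '[[-0.04,-0.05,0.84,0,-1],[-0.04,-0.05,0.84,0,-1],[-0.04,-0.05,0.84,0,-1],[-0.03,-0.05,0.84,0,-1],[-0.03,-0.05,0.84,0,-1],[-0.03,-0.05,0.84,0,-1],[-0.03,-0.05,0.84,0,-1],[-0.03,-0.05,0.84,0,-1],[-0.04,-0.05,0.8,0,-1],[0,0,0,0,-1]]' 30
python3 -m handwheel '[[0,0,0,0,1],[0,0,0,0,1],[0,0,0,0,1],[0,0,0,0,1],[0,0,0,0,1],[0,0,0,0,1],[0,0,0,0,1],[0,0,0,0,1]]' 35
```

```text
clock: 6.7
ee_pos: [0.5009, -0.2332, 0.0539]
orientation: [-0.022, 0.202, 0.979, 0.025]
ft_force: [-0.6, 0.7, -0.7]
width: 0.0854
clock: 7.37
ee_pos: [0.5051, -0.2332, 0.0601]
orientation: [-0.017, 0.201, 0.979, 0.027]
ft_force: [5.8, 14.0, 9.3]
width: 0.021
```

```bash
python3 -m handwheel '[[0,0,-0.6,0,1],[0,0,-0.9,0,1],[0,0,-0.9,0,1],[0,0,-0.9,0,1],[0,0,-0.9,0,1]]'
python3 -c "
from k import *
p=st()[0];log();rows(np.array([.4257,.0353,.15])-p,0,12,1)"
```

```text
clock: 7.78
ee_pos: [0.506, -0.2413, 0.1648]
orientation: [-0.019, 0.201, 0.979, 0.024]
ft_force: [0.1, -1.2, -1.1]
width: 0.0207
q [-0.692  0.049 -0.083  1.495  0.025 -0.287] p [ 0.506  -0.2413  0.1648] tilt 3.5 az 116.4 t 7.7833
x [-0.918  0.393  0.046] y [0.395 0.918 0.039] z [-0.027  0.054 -0.998]
0.74
[[0.61,0.74,0.11,0.0,1],[0.61,0.74,0.11,0.0,1],[0.61,0.74,0.11,0.0,1],[0.61,0.74,0.11,0.0,1],[0.61,0.74,0.11,0.0,1],[0.61,0.74,0.11,0.0,1],[0.61,0.74,0.11,0.0,1],[0.61,0.74,0.11,0.0,1],[0.61,0.74,0.11,0.0,1],[0.61,0.74,0.11,0.0,1],[0.61,0.74,0.11,0.0,1],[0.61,0.74,0.11,0.0,1]]
```

```bash
python3 -m handwheel '[[0.61,0.74,0.11,0,1],[0.61,0.74,0.11,0,1],[0.61,0.74,0.11,0,1],[0.61,0.74,0.11,0,1],[0.61,0.74,0.11,0,1],[0.61,0.74,0.11,0,1],[0.61,0.74,0.11,0,1],[0.61,0.74,0.11,0,1],[0.61,0.74,0.11,0,1],[0.61,0.74,0.11,0,1],[0.61,0.74,0.11,0,1],[0.61,0.74,0.11,0,1]]'
python3 -m handwheel '[[-0.05,-0.04,0.9,0,1],[-0.05,-0.04,0.9,0,1],[-0.05,-0.04,0.9,0,1],[-0.05,-0.04,0.9,0,1],[-0.04,-0.03,0.8,0,1],[-0.02,-0.02,0.4,0,1],[0,0,0.3,0,1],[0,0,0,0,1]]'
```

```text
clock: 8.78
ee_pos: [0.4246, 0.0372, 0.1481]
orientation: [-0.018, 0.202, 0.979, 0.024]
ft_force: [-0.1, 0.2, -1.5]
width: 0.0207
clock: 9.45
ee_pos: [0.4247, 0.036, 0.0191]
orientation: [-0.02, 0.201, 0.979, 0.024]
ft_force: [-0.7, 0.3, -0.7]
width: 0.0206
```

```bash
python3 -m handwheel '[[0,0,0.2,0,1],[0,0,0.2,0,1],[0,0,0.06,0,1],[0,0,0,0,1],[0,0,0,0,0.3],[0,0,0,0,-0.1],[0,0,0,0,-0.1],[0,0,0,0,-0.1]]'
python3 -m handwheel '[[0,0,-0.6,0,-0.1],[0,0,-1,0,-0.5],[0,0,-1,0,-1],[0,0,-1,0,-1],[0,0,-1,0,-1],[0,0,-1,0,-1]]'
python3 - <<'E'
from k import *
log();p,M=st();im=cams.camera('wrist')
np.save('pics/w2.npy',im);np.savez('pics/w2p.npz',p=p,M=M)
cv2.imwrite('pics/w2.png',cv2.resize(im[:,:,::-1],(784,588),interpolation=cv2.INTER_CUBIC))
E
```

```text
clock: 10.12
ee_pos: [0.4252, 0.0364, 0.0087]
orientation: [-0.019, 0.201, 0.979, 0.024]
ft_force: [-1.2, -0.9, 0.1]
width: 0.0469
clock: 10.62
ee_pos: [0.4287, 0.0288, 0.1495]
orientation: [-0.019, 0.201, 0.979, 0.024]
ft_force: [0.7, 0.2, 0.5]
width: 0.0856
q [-0.273 -0.393 -0.506  1.498  0.045  0.132] p [0.4287 0.0288 0.1495] tilt 3.5 az 116.3 t 10.6167
x [-0.918  0.393  0.046] y [0.395 0.918 0.039] z [-0.027  0.054 -0.998]
```

View pics/w2.png

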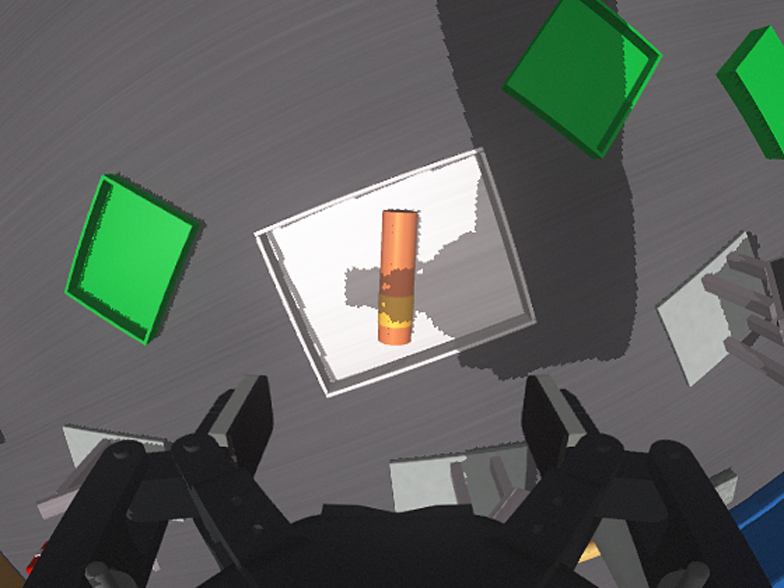

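```bash
cat > d.py <<'E'
import k,itertools
from k import *
from multiprocessing import Pool
D=json.load(open('d.json'))
def res(p):
    r=[]
    for q,x,o in D:
        o=np.array(o);v,t=fk(np.array(q),np.append(p,1));r+=list(v-x)+list(.2*(t-R.from_quat(o[[1,2,3,0]]).as_matrix()[:,2]))
    return np.array(r)
f=least_squares(res,P0[:7]);k.P0=list(f.x)+[1];fitC()
az=np.radians(70);T=np.array([.643*np.cos(az),.643*np.sin(az),-.766])
dirs=[np.array(d)/np.linalg.norm(d) for d in itertools.product((-1,0,1),repeat=3) if any(d)]
M0=R.from_quat(np.array(D[-1][2])[[1,2,3,0]]).as_matrix()
def go(a):
    q,d,n=a
    for i in range(n):
        M=fkR(q)[1];q=step(q,np.r_[M.T@d,0],.6)
    p,M=fkR(q)
    if p[2]<.25 or np.hypot(*p[:2])<.25 or p[0]<-.2 or p[1]>.68 or np.hypot(*p[:2])>.8: return None
    return q,np.degrees(np.arccos(M[:,2]@T))
if __name__=='__main__':
    json.dump(k.P0,open('p.json','w'));print(f.x.round(4),np.abs(f.fun).max())
    q0=np.array(D[-1][0]);S=[]
    for x in(-.1,0,.1,.2,.3):
        for y in(.1,.25,.4,.55):
            for z in(.3,.45,.6,.75):
                q,e=ik(np.array([x,y,z]),M0,np.r_[np.arctan2(y,x)-.25,q0[1:]])
                if e<.003:S.append((q,99,[(x,y,z)]))
    print(len(S));beam=S
    with Pool() as pool:
        for it in range(8):
            jobs=[(b[0],d,6) for b in beam for d in dirs];r=pool.map(go,jobs,chunksize=8)
            new=[(x[0],x[1],beam[i//26][2]+[(fkR(x[0])[0].round(2).tolist(),float(round(x[1],1)))]) for i,x in enumerate(r) if x]
            new.sort(key=lambda a:a[1]);beam=[];seen={}
            for c in new:
                ky=tuple((fkR(c[0])[0]/.1).round().astype(int))
                if ky not in seen: seen[ky]=1;beam.append(c)
                if len(beam)>=25:break
            print(it,beam[0][1].round(1),beam[0][0].round(2),beam[0][2],flush=True)
            if beam[0][1]<3:break
E
timeout 500 python3 d.py
```

```text
[-0.0032  0.1294  0.2157  0.3375  0.5507  0.3611  0.045 ] 0.002817894629140838
27
0 32.8 [ 1.55 -0.48  0.19  2.11 -0.    1.95] [(-0.1, 0.25, 0.45), ([-0.12, 0.29, 0.53], 32.8)]
1 26.8 [ 1.3  -0.66  0.11  2.11  0.01  1.71] [(-0.1, 0.25, 0.45), ([-0.12, 0.29, 0.53], 32.8), ([-0.06, 0.26, 0.55], 26.8)]
2 20.7 [1.1  0.16 1.03 2.11 0.07 1.53] [(0.1, 0.55, 0.45), ([0.1, 0.54, 0.55], 34.0), ([0.09, 0.52, 0.61], 27.4), ([0.08, 0.5, 0.66], 20.7)]
3 14.1 [1.29 0.   1.   2.11 0.01 1.7 ] [(0, 0.4, 0.45), ([-0.0, 0.41, 0.55], 34.3), ([-0.01, 0.43, 0.61], 27.5), ([-0.01, 0.44, 0.66], 20.7), ([-0.01, 0.44, 0.72], 14.1)]
4 7.9 [1.28 0.05 1.16 2.11 0.02 1.7 ] [(0, 0.4, 0.45), ([-0.0, 0.41, 0.55], 34.3), ([-0.01, 0.43, 0.61], 27.5), ([-0.01, 0.44, 0.66], 20.7), ([-0.01, 0.44, 0.72], 14.1), ([-0.01, 0.43, 0.76], 7.9)]
5 2.3 [ 1.33 -0.08  1.12  2.11 -0.04  1.73] [(0, 0.4, 0.45), ([-0.0, 0.41, 0.55], 34.3), ([-0.01, 0.43, 0.61], 27.5), ([-0.01, 0.44, 0.66], 20.7), ([-0.01, 0.44, 0.72], 14.1), ([-0.02, 0.35, 0.74], 8.6), ([-0.03, 0.37, 0.8], 2.3)]
```

```bash
python3 -m handwheel '[[0.59,0.52,-0.63,0,-1],[0.59,0.52,-0.63,0,-1],[0.59,0.52,-0.63,0,-1],[0.59,0.52,-0.63,0,-1],[0.59,0.52,-0.63,0,-1],[0.59,0.52,-0.63,0,-1],[0.59,0.52,-0.63,0,-1],[0.59,0.52,-0.63,0,-1]]'
python3 -m handwheel '[[0.59,0.52,-0.63,0,-1],[0.59,0.52,-0.63,0,-1],[0.59,0.52,-0.63,0,-1],[0.59,0.52,-0.63,0,-1],[0.59,0.52,-0.63,0,-1],[0.59,0.52,-0.63,0,-1],[0.59,0.52,-0.63,0,-1],[0.59,0.52,-0.63,0,-1]]'
python3 -m handwheel '[[0.97,-0.08,-0.05,0,-1],[0.97,-0.08,-0.05,0,-1],[0.97,-0.08,-0.05,0,-1],[0.97,-0.08,-0.05,0,-1],[0.97,-0.08,-0.05,0,-1],[0.97,-0.08,-0.05,0,-1],[0.97,-0.08,-0.05,0,-1],[0.97,-0.08,-0.05,0,-1],[0.97,-0.08,-0.05,0,-1],[0.97,-0.08,-0.05,0,-1],[0.97,-0.08,-0.05,0,-1]]'
python3 -c "from k import *;log()"
```

```text
clock: 11.33
ee_pos: [0.3645, 0.1646, 0.2844]
orientation: [-0.019, 0.201, 0.979, 0.024]
ft_force: [1.6, 0.8, 0.6]
width: 0.0854
clock: 12.0
ee_pos: [0.3007, 0.2996, 0.4197]
orientation: [-0.019, 0.201, 0.979, 0.024]
ft_force: [0.4, -0.5, -0.1]
width: 0.0851
clock: 12.92
ee_pos: [0.0468, 0.383, 0.4444]
orientation: [-0.019, 0.201, 0.979, 0.024]
ft_force: [0.4, 0.9, 0.6]
width: 0.0856
q [ 1.064 -0.409  0.04   1.985  0.05   1.471] p [0.0468 0.383  0.4444] tilt 3.5 az 116.1 t 12.9167
x [-0.918  0.394  0.047] y [0.395 0.918 0.04 ] z [-0.027  0.055 -0.998]
```

```bash
python3 -m handwheel '[[0.05,0.04,-1,0,-1],[0.05,0.04,-1,0,-1],[0.05,0.04,-1,0,-1],[0.05,0.04,-1,0,-1],[0.05,0.04,-1,0,-1],[0.05,0.04,-1,0,-1],[0.05,0.08,-1,0,-1],[0.05,0.08,-1,0,-1],[0.05,0.08,-1,0,-1],[0.05,0.08,-1,0,-1]]'
python3 -c "from k import *;log()"
```

```text
clock: 13.75
ee_pos: [0.0422, 0.4126, 0.5854]
orientation: [0.004, 0.202, 0.975, 0.089]
ft_force: [-0.2, -0.8, 0.1]
width: 0.0854
q [ 1.124 -0.217  0.497  2.111  0.035  1.536] p [0.0422 0.4126 0.5854] tilt 10.2 az 75.9 t 13.75
x [-0.918  0.395  0.029] y [0.394 0.902 0.175] z [ 0.043  0.172 -0.984]
```

```bash
python3 -m handwheel '[[0.1,0.16,-0.97,0,-1],[0.1,0.18,-0.97,0,-1],[0.1,0.2,-0.97,0,-1],[0.1,0.22,-0.97,0,-1],[0.1,0.24,-0.96,0,-1],[0.1,0.26,-0.96,0,-1],[0.1,0.28,-0.95,0,-1],[0.1,0.3,-0.95,0,-1],[0.1,0.31,-0.94,0,-1],[0.1,0.33,-0.94,0,-1],[0.1,0.35,-0.93,0,-1],[0.1,0.37,-0.92,0,-1]]'
python3 -c "from k import *;log()"
```

```text
clock: 14.75
ee_pos: [0.0196, 0.4518, 0.7019]
orientation: [0.028, 0.2, 0.958, 0.202]
ft_force: [0.0, 0.4, -0.2]
width: 0.0851
q [ 1.24  -0.077  0.875  2.111 -0.005  1.651] p [0.0196 0.4518 0.7019] tilt 23.6 az 70.4 t 14.75
x [-0.918  0.395  0.028] y [0.372 0.838 0.399] z [ 0.134  0.377 -0.917]
```

```bash
python3 - <<'E'
import k
from k import *
fitC()
q0=bot.state()['joints']
for d in([0,0,1],[0,-.3,1],[0,-.6,1],[0,-1,1],[0,-1,.5],[-.2,-.5,1],[.2,-.5,1]):
    d=np.array(d,float);d/=np.linalg.norm(d);q=q0.copy();o=[]
    for i in range(16):
        M=fkR(q)[1];q=step(q,np.r_[M.T@d,0],.6)
        if i in(7,11,15):
            p,M=fkR(q);o.append((p.round(2).tolist(),np.degrees(np.arccos(-M[2,2])).round(1),yaw(M[:,2])))
    print(d.round(2),o,q.round(2))
E
```

```text
[0. 0. 1.] [([0.01, 0.42, 0.76], np.float64(32.5), np.float64(70.5)), ([0.01, 0.41, 0.79], np.float64(36.2), np.float64(71.3)), ([0.02, 0.39, 0.81], np.float64(39.6), np.float64(72.3))] [ 1.06 -0.06  1.16  2.11  0.13  1.51]
[ 0.   -0.29  0.96] [([0.0, 0.38, 0.76], np.float64(32.5), np.float64(69.3)), ([0.0, 0.36, 0.79], np.float64(36.9), np.float64(68.5)), ([-0.0, 0.34, 0.82], np.float64(41.2), np.float64(67.8))] [ 1.24 -0.12  1.14  2.11 -0.03  1.64]
[ 0.   -0.51  0.86] [([-0.0, 0.34, 0.75], np.float64(32.0), np.float64(68.0)), ([-0.01, 0.31, 0.77], np.float64(36.3), np.float64(66.4)), ([-0.02, 0.28, 0.8], np.float64(40.7), np.float64(65.4))] [ 1.35 -0.28  0.95  2.11 -0.14  1.73]
[ 0.   -0.71  0.71] [([-0.01, 0.31, 0.73], np.float64(31.3), np.float64(66.7)), ([-0.02, 0.27, 0.75], np.float64(35.3), np.float64(64.5)), ([-0.03, 0.23, 0.77], np.float64(39.6), np.float64(64.2))] [ 1.43 -0.46  0.74  2.11 -0.19  1.79]
[ 0.   -0.89  0.45] [([-0.01, 0.28, 0.7], np.float64(29.7), np.float64(65.3)), ([-0.03, 0.22, 0.71], np.float64(33.3), np.float64(62.9)), ([-0.03, 0.17, 0.71], np.float64(37.4), np.float64(63.3))] [ 1.47 -0.7   0.46  2.11 -0.22  1.83]
[-0.18 -0.44  0.88] [([-0.03, 0.35, 0.75], np.float64(32.1), np.float64(70.1)), ([-0.04, 0.32, 0.78], np.float64(36.4), np.float64(70.5)), ([-0.05, 0.29, 0.8], np.float64(40.7), np.float64(71.7))] [ 1.55 -0.23  0.99  2.11 -0.19  1.89]
[ 0.18 -0.44  0.88] [([0.03, 0.36, 0.75], np.float64(32.1), np.float64(66.9)), ([0.03, 0.34, 0.78], np.float64(36.2), np.float64(63.9)), ([0.03, 0.32, 0.81], np.float64(40.2), np.float64(60.9))] [ 1.03 -0.21  1.03  2.11  0.02  1.48]
```

```bash
python3 -m handwheel '[[-0.03,0.13,-0.99,0,-1],[-0.03,0.15,-0.98,0,-1],[-0.03,0.17,-0.98,0,-1],[-0.03,0.18,-0.98,0,-1],[-0.03,0.2,-0.97,0,-1],[-0.03,0.22,-0.97,0,-1],[-0.03,0.24,-0.96,0,-1],[-0.03,0.25,-0.96,0,-1],[-0.03,0.27,-0.95,0,-1],[-0.03,0.29,-0.95,0,-1],[-0.03,0.3,-0.94,0,-1],[-0.03,0.32,-0.93,0,-1]]'
python3 -c "from k import *;log()"
```

```text
clock: 15.75
ee_pos: [0.0021, 0.3972, 0.8039]
orientation: [0.047, 0.195, 0.928, 0.314]
ft_force: [0.5, 0.1, 0.1]
width: 0.0852
q [ 1.249 -0.158  1.029  2.111 -0.02   1.656] p [0.0021 0.3972 0.8039] tilt 37.1 az 69.7 t 15.75
x [-0.92   0.391  0.035] y [0.332 0.727 0.602] z [ 0.21   0.565 -0.798]
```

```bash
python3 -m handwheel '[[-0.03,0.34,-0.92,0,-1],[-0.03,0.34,-0.92,0,-1],[-0.03,0.34,-0.92,0,-1],[0,0,0,0,-1]]'
cat > e.py <<'E'
import k,sys
from k import *
fitC();log()
def sim(q,W,tw=0,spd=.024):
    "W waypoints; prints rows from the measured state, checking tilt along"
    for w,t in W:
        p,M=fkR(q);d=np.array(w)-p;n=int(np.ceil(max(np.linalg.norm(d)/spd,abs(t)/3.9)))
        r=[]
        for i in range(n):
            M=fkR(q)[1];row=np.r_[M.T@d/n/.025,t/n/4].round(2);r.append(row);q=step(q,row,.6)
        p,M=fkR(q);print(n,'first',r[0],'mid',r[n//2],'last',r[-1],'->',p.round(3),'tilt',np.degrees(np.arccos(-M[2,2])).round(2),'az',yaw(M[:,2]),q.round(2))
    return q
if __name__=='__main__':
    q=bot.state()['joints']
    sim(q,[([.35,.35,.6],0),([.579,-.095,.25],0)]);sim(q,[([.3,.3,.5],0),([.579,-.095,.25],0)]);sim(q,[([.579,-.095,.25],0)])
E
python3 e.py
```

```text
clock: 16.08
ee_pos: [-0.0038, 0.3826, 0.8292]
orientation: [0.052, 0.193, 0.918, 0.342]
ft_force: [-0.1, -0.5, 1.3]
width: 0.0855
q [ 1.262 -0.166  1.081  2.111 -0.032  1.664] p [-0.0038  0.3826  0.8292] tilt 40.5 az 69.5 t 16.0833
x [-0.92   0.39   0.037] y [0.319 0.691 0.649] z [ 0.228  0.609 -0.76 ]
18 first [-0.75 -0.01  0.57  0.  ] mid [-0.74 -0.01  0.59  0.  ] last [-0.74 -0.01  0.59  0.  ] -> [0.327 0.368 0.6  ] tilt 40.14 az 67.0 [ 0.1  -0.5   0.14  1.82  0.6   0.64]
27 first [-0.63 -0.69  0.08  0.  ] mid [-0.63 -0.69  0.08  0.  ] last [-0.63 -0.69  0.08  0.  ] -> [ 0.58  -0.097  0.252] tilt 40.14 az 67.0 [-0.79  0.05 -0.08  1.75  0.64 -0.47]
19 first [-0.67 -0.25  0.61  0.  ] mid [-0.64 -0.24  0.64  0.  ] last [-0.64 -0.24  0.64  0.  ] -> [0.277 0.335 0.505] tilt 39.38 az 66.4 [-0.02 -0.83 -0.25  1.85  0.63  0.5 ]
25 first [-0.73 -0.59  0.04  0.  ] mid [-0.73 -0.59  0.04  0.  ] last [-0.73 -0.59  0.04  0.  ] -> [ 0.583 -0.095  0.249] tilt 39.2 az 66.6 [-0.78  0.04 -0.08  1.73  0.63 -0.45]
39 first [-0.75 -0.48  0.31  0.  ] mid [-0.7  -0.43  0.47  0.  ] last [-0.71 -0.42  0.47  0.  ] -> [0.52  0.086 0.294] tilt 32.84 az 56.4 [-0.5  -0.45 -0.39  1.57  0.57 -0.02]
```

```bash
python3 - <<'E'
from e import *
q=bot.state()['joints']
print('A');sim(q,[([.1,.45,.7],0),([.38,.33,.55],0),([.579,-.095,.25],0)])
print('B');sim(q,[([.35,.35,.6],0),([.579,-.095,.25],0)],spd=.016)
print('C');sim(q,[([.05,.5,.65],0),([.38,.33,.5],0),([.579,-.095,.25],0)],spd=.02)
E
```

```text
q [ 1.262 -0.166  1.081  2.111 -0.032  1.664] p [-0.0038  0.3826  0.8292] tilt 40.5 az 69.5 t 16.0833
x [-0.92   0.39   0.037] y [0.319 0.691 0.649] z [ 0.228  0.609 -0.76 ]
A
9 first [-0.29  0.22  0.82  0.  ] mid [-0.29  0.22  0.82  0.  ] last [-0.29  0.22  0.82  0.  ] -> [0.099 0.45  0.7  ] tilt 40.53 az 69.5 [ 0.9  -0.39  0.47  1.75  0.2   1.39]
15 first [-0.83 -0.24  0.28  0.  ] mid [-0.83 -0.24  0.28  0.  ] last [-0.83 -0.24  0.28  0.  ] -> [0.381 0.331 0.55 ] tilt 40.53 az 69.5 [-0.06 -0.5   0.02  1.85  0.67  0.44]
24 first [-0.6  -0.71  0.02  0.  ] mid [-0.6  -0.71  0.02  0.  ] last [-0.6  -0.71  0.02  0.  ] -> [ 0.579 -0.097  0.251] tilt 40.53 az 69.5 [-0.79  0.08 -0.05  1.78  0.63 -0.49]
B
27 first [-0.5  -0.01  0.38  0.  ] mid [-0.49 -0.01  0.39  0.  ] last [-0.49 -0.01  0.39  0.  ] -> [0.332 0.369 0.596] tilt 40.21 az 67.4 [ 0.1  -0.49  0.13  1.82  0.61  0.64]
40 first [-0.42 -0.47  0.05  0.  ] mid [-0.42 -0.47  0.05  0.  ] last [-0.42 -0.47  0.05  0.  ] -> [ 0.579 -0.097  0.247] tilt 40.21 az 67.4 [-0.79  0.05 -0.08  1.75  0.64 -0.48]
C
13 first [-0.01  0.11  0.74  0.  ] mid [-0.01  0.11  0.74  0.  ] last [-0.01  0.11  0.74  0.  ] -> [0.05  0.499 0.651] tilt 40.53 az 69.5 [ 1.21 -0.4   0.33  1.59  0.    1.62]
20 first [-0.75 -0.22  0.17  0.  ] mid [-0.75 -0.22  0.17  0.  ] last [-0.75 -0.22  0.17  0.  ] -> [0.38  0.329 0.501] tilt 40.53 az 69.5 [-0.07 -0.58 -0.14  1.78  0.67  0.43]
27 first [-0.53 -0.58 -0.03  0.  ] mid [-0.53 -0.58 -0.03  0.  ] last [-0.53 -0.58 -0.03  0.  ] -> [ 0.58  -0.094  0.249] tilt 40.53 az 69.5 [-0.78  0.07 -0.06  1.78  0.63 -0.48]
```

```bash
python3 -m handwheel '[[-0.29,0.22,0.82,0,-1],[-0.29,0.22,0.82,0,-1],[-0.29,0.22,0.82,0,-1],[-0.29,0.22,0.82,0,-1],[-0.29,0.22,0.82,0,-1],[-0.29,0.22,0.82,0,-1],[-0.29,0.22,0.82,0,-1],[-0.29,0.22,0.82,0,-1],[-0.29,0.22,0.82,0,-1]]'
python3 -m handwheel '[[-0.83,-0.24,0.28,0,-1],[-0.83,-0.24,0.28,0,-1],[-0.83,-0.24,0.28,0,-1],[-0.83,-0.24,0.28,0,-1],[-0.83,-0.24,0.28,0,-1],[-0.83,-0.24,0.28,0,-1],[-0.83,-0.24,0.28,0,-1],[-0.83,-0.24,0.28,0,-1]]'
python3 -m handwheel '[[-0.83,-0.24,0.28,0,-1],[-0.83,-0.24,0.28,0,-1],[-0.83,-0.24,0.28,0,-1],[-0.83,-0.24,0.28,0,-1],[-0.83,-0.24,0.28,0,-1],[-0.83,-0.24,0.28,0,-1],[-0.83,-0.24,0.28,0,-1]]'
python3 -m handwheel '[[-0.6,-0.71,0.02,0,-1],[-0.6,-0.71,0.02,0,-1],[-0.6,-0.71,0.02,0,-1],[-0.6,-0.71,0.02,0,-1],[-0.6,-0.71,0.02,0,-1],[-0.6,-0.71,0.02,0,-1],[-0.6,-0.71,0.02,0,-1],[-0.6,-0.71,0.02,0,-1],[-0.6,-0.71,0.02,0,-1],[-0.6,-0.71,0.02,0,-1],[-0.6,-0.71,0.02,0,-1],[-0.6,-0.71,0.02,0,-1]]'
python3 -m handwheel '[[-0.6,-0.71,0.02,0,-1],[-0.6,-0.71,0.02,0,-1],[-0.6,-0.71,0.02,0,-1],[-0.6,-0.71,0.02,0,-1],[-0.6,-0.71,0.02,0,-1],[-0.6,-0.71,0.02,0,-1],[-0.6,-0.71,0.02,0,-1],[-0.6,-0.71,0.02,0,-1],[-0.6,-0.71,0.02,0,-1],[-0.6,-0.71,0.02,0,-1],[-0.6,-0.71,0.02,0,-1],[-0.6,-0.71,0.02,0,-1],[0,0,0,0,-1]]' || python3 -m handwheel '[[-0.6,-0.71,0.02,0,-1],[-0.6,-0.71,0.02,0,-1],[-0.6,-0.71,0.02,0,-1],[-0.6,-0.71,0.02,0,-1],[-0.6,-0.71,0.02,0,-1],[-0.6,-0.71,0.02,0,-1],[-0.6,-0.71,0.02,0,-1],[-0.6,-0.71,0.02,0,-1],[-0.6,-0.71,0.02,0,-1],[-0.6,-0.71,0.02,0,-1],[-0.6,-0.71,0.02,0,-1],[-0.6,-0.71,0.02,0,-1]]'
python3 - <<'E'
from k import *
log();p,M=st();im=cams.camera('wrist')
np.save('pics/w3.npy',im);np.savez('pics/w3p.npz',p=p,M=M)
cv2.imwrite('pics/w3.png',cv2.resize(im[:,:,::-1],(784,588),interpolation=cv2.INTER_CUBIC))
print(fproj(p,M,[.622,.0264,.0946])*1.4)
E
```

```text
clock: 16.83
ee_pos: [0.1154, 0.5056, 0.7146]
orientation: [0.052, 0.193, 0.919, 0.34]
ft_force: [0.3, -0.1, -0.1]
width: 0.085
clock: 17.5
ee_pos: [0.2657, 0.4402, 0.6351]
orientation: [0.052, 0.193, 0.919, 0.34]
ft_force: [0.5, 0.5, 0.6]
width: 0.0858
clock: 18.08
ee_pos: [0.397, 0.3839, 0.5652]
orientation: [0.051, 0.194, 0.919, 0.34]
ft_force: [0.3, 0.5, -0.4]
width: 0.0855
clock: 19.08
ee_pos: [0.495, 0.169, 0.4166]
orientation: [0.051, 0.193, 0.919, 0.34]
ft_force: [0.8, -0.3, 0.7]
width: 0.0853
clock: 20.08
ee_pos: [0.5937, -0.0452, 0.2678]
orientation: [0.051, 0.193, 0.919, 0.34]
ft_force: [-0.0, -0.2, -0.7]
width: 0.0856
q [-0.639  0.112  0.035  1.725  0.67  -0.305] p [ 0.5937 -0.0452  0.2678] tilt 40.3 az 69.6 t 20.0833
x [-0.92   0.39   0.038] y [0.321 0.694 0.645] z [ 0.226  0.606 -0.763]
[325.07463493 268.76941545]invalid input at $: expected 1 to 12 rows
```

View pics/w3.png

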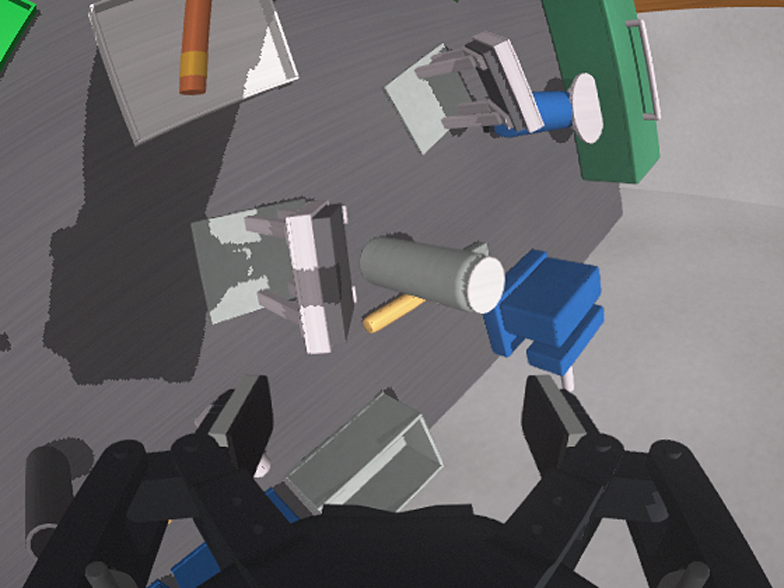

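```bash
python3 - <<'E'
from k import *
f=np.load('pics/w3p.npz');p,M=f['p'],f['M']
g=lambda u,v,z:fonz(p,M,(u/1.4,v/1.4),z).round(4)
def rep(n,a,b):d=b-a;print(n,a,b,(a+b)/2,'az',np.degrees(np.arctan2(d[1],d[0])).round(1),'len',np.linalg.norm(d).round(4))
rep('lid back edge',g(287,218,.1163),g(306,353,.1163))
rep('skirt rim',g(313.5,214.5,.1272),g(330,352,.1272))
rep('plate back',g(192,224,.006),g(212,324,.006))
rep('base bottom edge(outer top)',g(334,204,.1311),g(346,341,.1311))
im=np.load('pics/w3.npy')[:,:,::-1];c=im[130:265,130:265]
cv2.imwrite('pics/w3c.png',cv2.resize(c,(600,600),interpolation=cv2.INTER_CUBIC))
E
```

```text
lid back edge [0.5667 0.0073 0.1163] [ 0.6561 -0.0243  0.1163] [ 0.6114 -0.0085  0.1163] az -19.5 len 0.0948
skirt rim [0.5707 0.0203 0.1272] [ 0.6608 -0.012   0.1272] [0.61575 0.00415 0.1272 ] az -19.7 len 0.0957
plate back [ 0.5588 -0.0272  0.006 ] [ 0.6427 -0.0554  0.006 ] [ 0.60075 -0.0413   0.006  ] az -18.6 len 0.0885
base bottom edge(outer top) [0.5707 0.0348 0.1311] [0.6594 0.0009 0.1311] [0.61505 0.01785 0.1311 ] az -20.9 len 0.095
```

View pics/w3c.png

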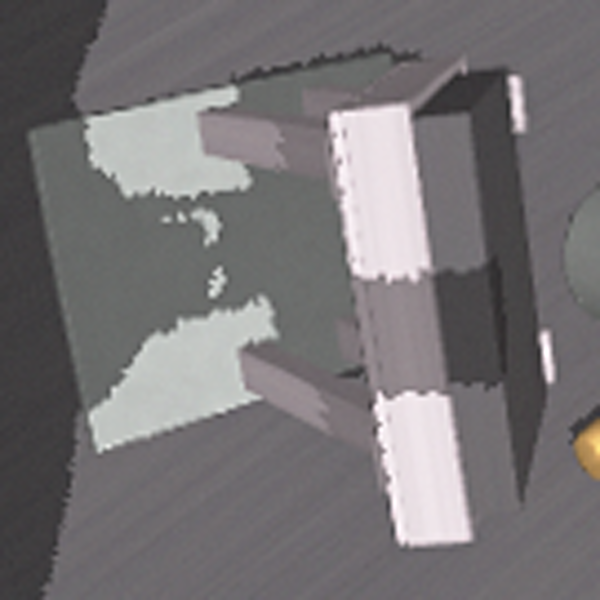

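```bash
python3 - <<'E'
from k import *
print('spray top',onz('top',(343/1.4,235/1.4),.15).round(3))
f=np.load('pics/w3p.npz');pp,MM=f['p'],f['M'];print(fonz(pp,MM,(487/1.4,286/1.4),.15).round(3))
p,M=st();M2=M@R.from_euler('z',-4.2,degrees=True).as_matrix()
az=np.radians(70.7);n=np.array([.766*np.cos(az),.766*np.sin(az),.643]);print('n in tool',(M2.T@n).round(4))
mid=np.array([.6235,.0258,.0946]);tgt=mid+.016*M2[:,2]
print('front finger back at',[(tgt+M2[:,1]*.057-M2[:,2]*a).round(3) for a in(0.013,.05,.08)])
d=tgt-p;print('tool delta after twist',(M2.T@d).round(4),'before',(M.T@d).round(4))
E
```

```text
spray top [0.694 0.125 0.15 ]
[0.693 0.128 0.15 ]
n in tool [0.0029 1.0001 0.0039]
front finger back at [array([0.639, 0.069, 0.129]), array([0.63 , 0.046, 0.157]), array([0.624, 0.028, 0.18 ])]
tool delta after twist [-0.0014 -0.0492  0.1967] before [-0.005  -0.049   0.1967]
```

```bash
python3 -m handwheel '[[-0.05,-0.98,0,-0.55,-1],[-0.03,-0.98,0,-0.5,-1],[0,0,0.5,0,-1],[0,0,0.9,0,-1],[0,0,0.9,0,-1],[0,0,0.9,0,-1],[0,0,0.9,0,-1],[0,0,0.9,0,-1],[0,0,0.9,0,-1],[0,0,0.5,0,-1],[0,0,0,0,-1]]'
cat > m.py <<'E'
from k import *
log();p,M=st();az=np.radians(70.7);n=np.array([.766*np.cos(az),.766*np.sin(az),.643])
mid=np.array([.6235,.0258,.0946]);tgt=mid+.016*M[:,2]
print('n in tool',(M.T@n).round(4),'left',(M.T@(tgt-p)).round(4))
E
python3 m.py
```

```text
clock: 21.05
ee_pos: [0.6152, 0.0197, 0.1125]
orientation: [0.062, 0.159, 0.925, 0.339]
ft_force: [-0.7, 1.6, 0.0]
width: 0.0852
q [-0.52   0.134 -0.222  1.357  0.691 -0.23 ] p [0.6152 0.0197 0.1125] tilt 40.3 az 69.9 t 21.05
x [-0.942  0.337 -0.006] y [0.253 0.72  0.646] z [ 0.222  0.607 -0.763]
n in tool [9.0000e-04 1.0001e+00 4.6000e-03] left [-0.0057 -0.0051  0.0352]
```

```bash
python3 -m handwheel '[[-0.08,-0.07,0.47,0,-1],[-0.08,-0.07,0.47,0,-1],[-0.07,-0.07,0.47,0,-1],[0,0,0,0,-1]]'
python3 m.py
```

```text
clock: 21.38
ee_pos: [0.6282, 0.0335, 0.0838]
orientation: [0.063, 0.16, 0.925, 0.338]
ft_force: [-1.0, 0.6, 0.0]
width: 0.0855
q [-0.488  0.17  -0.236  1.277  0.695 -0.186] p [0.6282 0.0335 0.0838] tilt 40.2 az 69.7 t 21.3833
x [-0.941  0.338 -0.009] y [0.253 0.72  0.646] z [ 0.225  0.606 -0.763]
n in tool [5.0000e-04 1.0001e+00 4.0000e-03] left [0.0017 0.0003 0.002 ]
```

Well aligned (within 2 mm, 0.3°). Close gently.

```bash
python3 -m handwheel '[[0,0,0,0,0],[0,0,0,0,0.2],[0,0,0,0,0.4],[0,0,0,0,1],[0,0,0,0,1],[0,0,0,0,1],[0,0,0,0,1],[0,0,0,0,1],[0,0,0,0,1]]' 25
python3 m.py
python3 - <<'E'
from k import *
im=cams.camera('wrist')[:,:,::-1]
cv2.imwrite('pics/w4.png',cv2.resize(im,(784,588),interpolation=cv2.INTER_CUBIC))
E
```

```text
clock: 22.13
ee_pos: [0.6291, 0.0322, 0.0858]
orientation: [0.065, 0.16, 0.925, 0.338]
ft_force: [-2.4, -4.8, 3.0]
width: 0.0279
q [-0.489  0.167 -0.234  1.277  0.695 -0.186] p [0.6291 0.0322 0.0858] tilt 40.2 az 69.4 t 22.1333
x [-0.941  0.339 -0.012] y [0.252 0.721 0.645] z [ 0.227  0.604 -0.764]
n in tool [-8.0000e-04  1.0001e+00  3.3000e-03] left [ 0.003  -0.0003  0.0041]
```

View pics/w4.png

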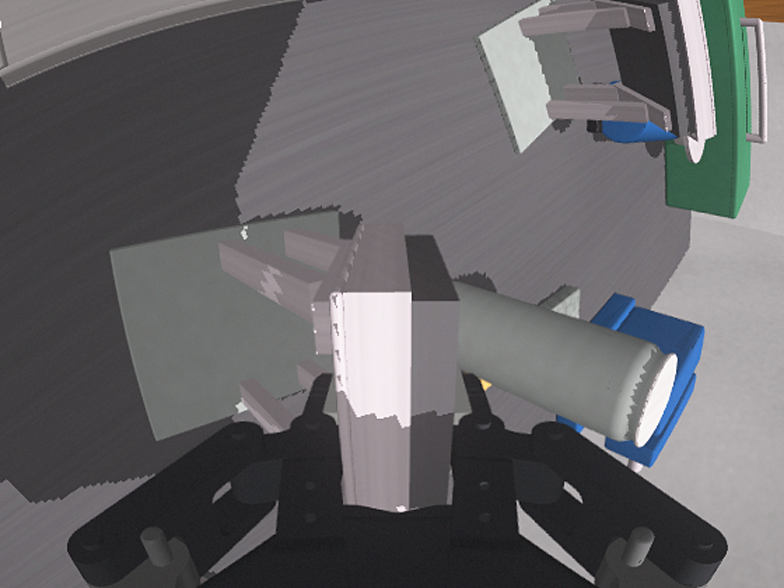

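```bash
python3 -m handwheel '[[0,0,-0.2,0,1],[0,0,-0.4,0,1],[0,0,-0.7,0,1],[0,0,-0.8,0,1],[0,0,-0.8,0,1],[0,0,-0.8,0,1],[0,0,-0.8,0,1],[0,0,-0.8,0,1],[0,0,-0.5,0,1],[0,0,0,0,1]]' 30
python3 - <<'E'
from e import *
q=bot.state()['joints'];p,M=st();print(bot.state()['width'])
az=np.radians(66);n=np.array([.766*np.cos(az),.766*np.sin(az),.643])
v=M.T@n;print(v,'twist',np.degrees(np.arctan2(v[0],-v[1])))  # want y'=-n
tw=np.degrees(np.arctan2(v[0],-v[1]))%360
M2=M@R.from_euler('z',tw,degrees=True).as_matrix();print(tw,(M2.T@n).round(3))
seat=np.array([.497,-.248,.0946]);tgt=seat-M2@np.array([.003,0,-.012])-.16*M2[:,2];print('hover',tgt)
print(fkR(q)[0]-p)
sim(q,[(tgt+[0,0,.06],tw),(tgt,0)])
rows(tgt+[0,0,.06]-p,tw,48,1)
E
```

```text
clock: 23.02
ee_pos: [0.5965, -0.0571, 0.1985]
orientation: [0.066, 0.16, 0.925, 0.337]
ft_force: [0.7, 0.2, -1.9]
width: 0.0276
q [-0.653  0.144 -0.057  1.607  0.667 -0.394] p [ 0.5965 -0.0571  0.1985] tilt 40.2 az 69.2 t 23.0167
x [-0.94   0.34  -0.014] y [0.251 0.722 0.645] z [ 0.23   0.603 -0.764]
0.027605176745361986
[-0.06416704  0.99803881  0.00247587] twist -176.3213379192523
183.6786620807477 [-0.    -1.     0.002]
hover [ 0.46026267 -0.33611868  0.20773031]
[0.03653511 0.01681032 0.00982213]
48 first [ 0.05 -0.18 -0.22  0.96] mid [-0.18 -0.04 -0.22  0.96] last [-0.05  0.18 -0.22  0.96] -> [ 0.46  -0.337  0.268] tilt 40.2 az 69.2 [-1.17  0.33  0.26  2.05  0.46  2.26]
3 first [0.03 0.51 0.62 0.  ] mid [0.03 0.51 0.62 0.  ] last [0.03 0.51 0.62 0.  ] -> [ 0.46  -0.336  0.208] tilt 40.2 az 69.2 [-1.17  0.33  0.16  1.94  0.46  2.26]
0.96
[[0.03,-0.16,-0.21,0.96,1],[0.02,-0.16,-0.21,0.96,1],[0.01,-0.16,-0.21,0.96,1],[-0.01,-0.16,-0.21,0.96,1],[-0.02,-0.16,-0.21,0.96,1],[-0.03,-0.16,-0.21,0.96,1],[-0.04,-0.16,-0.21,0.96,1],[-0.05,-0.15,-0.21,0.96,1],[-0.06,-0.15,-0.21,0.96,1],[-0.
[... 327 characters left out ...]
0.05,-0.21,0.96,1],[-0.16,-0.04,-0.21,0.96,1],[-0.16,-0.03,-0.21,0.96,1]]
[[-0.16,-0.02,-0.21,0.96,1],[-0.16,-0.01,-0.21,0.96,1],[-0.16,-0.0,-0.21,0.96,1],[-0.16,0.01,-0.21,0.96,1],[-0.16,0.02,-0.21,0.96,1],[-0.16,0.03,-0.21,0.96,1],[-0.16,0.04,-0.21,0.96,1],[-0.15,0.05,-0.21,0.96,1],[-0.15,0.06,-0.21,0.96,1],[-0.14,0.07,-0.21,0.96,1],[-0.14,0.08,-0.21,0.96,1],[-0.13,0.09,-0.21,0.96,1]]
[[-0.13,0.1,-0.21,0.96,1],[-0.12,0.11,-0.21,0.96,1],[-0.11,0.12,-0.21,0.96,1],[-0.1,0.12,-0.21,0.96,1],[-0.1,0.13,-0.21,0.96,1],[-0.09,0.14,-0.21,0.96,1],[-0.08,0.14,-0.21,0.96,1],[-0.07,0.15,-0.21,0.96,1],[-0.06,0.15,-0.21,0.96,1],[-0.05,0.15,-0.21,0.96,1],[-0.04,0.16,-0.21,0.96,1],[-0.03,0.16,-0.21,0.96,1]]
```

```bash
python3 -m handwheel '[[0.03,-0.16,-0.21,0.96,1],[0.02,-0.16,-0.21,0.96,1],[0.01,-0.16,-0.21,0.96,1],[-0.01,-0.16,-0.21,0.96,1],[-0.02,-0.16,-0.21,0.96,1],[-0.03,-0.16,-0.21,0.96,1],[-0.04,-0.16,-0.21,0.96,1],[-0.05,-0.15,-0.21,0.96,1],[-0.06,-0.15,-0.21,0.96,1],[-0.07,-0.15,-0.21,0.96,1],[-0.08,-0.14,-0.21,0.96,1],[-0.09,-0.14,-0.21,0.96,1]]'
python3 -m handwheel '[[-0.1,-0.13,-0.21,0.96,1],[-0.1,-0.12,-0.21,0.96,1],[-0.11,-0.12,-0.21,0.96,1],[-0.12,-0.11,-0.21,0.96,1],[-0.13,-0.1,-0.21,0.96,1],[-0.13,-0.09,-0.21,0.96,1],[-0.14,-0.08,-0.21,0.96,1],[-0.14,-0.07,-0.21,0.96,1],[-0.15,-0.06,-0.21,0.96,1],[-0.15,-0.05,-0.21,0.96,1],[-0.16,-0.04,-0.21,0.96,1],[-0.16,-0.03,-0.21,0.96,1]]'
python3 -m handwheel '[[-0.16,-0.02,-0.21,0.96,1],[-0.16,-0.01,-0.21,0.96,1],[-0.16,0,-0.21,0.96,1],[-0.16,0.01,-0.21,0.96,1],[-0.16,0.02,-0.21,0.96,1],[-0.16,0.03,-0.21,0.96,1],[-0.16,0.04,-0.21,0.96,1],[-0.15,0.05,-0.21,0.96,1],[-0.15,0.06,-0.21,0.96,1],[-0.14,0.07,-0.21,0.96,1],[-0.14,0.08,-0.21,0.96,1],[-0.13,0.09,-0.21,0.96,1]]'
python3 -m handwheel '[[-0.13,0.1,-0.21,0.96,1],[-0.12,0.11,-0.21,0.96,1],[-0.11,0.12,-0.21,0.96,1],[-0.1,0.12,-0.21,0.96,1],[-0.1,0.13,-0.21,0.96,1],[-0.09,0.14,-0.21,0.96,1],[-0.08,0.14,-0.21,0.96,1],[-0.07,0.15,-0.21,0.96,1],[-0.06,0.15,-0.21,0.96,1],[-0.05,0.15,-0.21,0.96,1],[-0.04,0.16,-0.21,0.96,1],[-0.03,0.16,-0.21,0.96,1]]'
python3 - <<'E'
from k import *
log();p,M=st();im=cams.camera('wrist');print(bot.state()['width'])
np.save('pics/w5.npy',im);np.savez('pics/w5p.npz',p=p,M=M)
cv2.imwrite('pics/w5.png',cv2.resize(im[:,:,::-1],(784,588),interpolation=cv2.INTER_CUBIC))
E
```

```text
clock: 24.02
ee_pos: [0.562, -0.1247, 0.2124]
orientation: [-0.074, 0.51, 0.788, 0.336]
ft_force: [-0.1, -0.1, -2.6]
width: 0.0278
clock: 25.02
ee_pos: [0.5285, -0.1945, 0.2296]
orientation: [-0.2, 0.778, 0.526, 0.28]
ft_force: [0.2, -0.2, -2.2]
width: 0.0277
clock: 26.02
ee_pos: [0.4943, -0.2639, 0.247]
orientation: [-0.294, 0.922, 0.179, 0.18]
ft_force: [0.7, -0.6, -3.4]
width: 0.0279
clock: 27.02
ee_pos: [0.4598, -0.3337, 0.264]
orientation: [-0.341, 0.918, -0.196, 0.051]
ft_force: [0.3, 0.6, -2.2]
width: 0.0273
q [-1.125  0.474  0.425  2.054  0.484  2.303] p [ 0.4598 -0.3337  0.264 ] tilt 40.3 az 69.5 t 27.0167
x [ 0.918 -0.394 -0.04 ] y [-0.325 -0.691 -0.645] z [ 0.226  0.606 -0.763]
0.028046651954069694
```

View pics/w5.png

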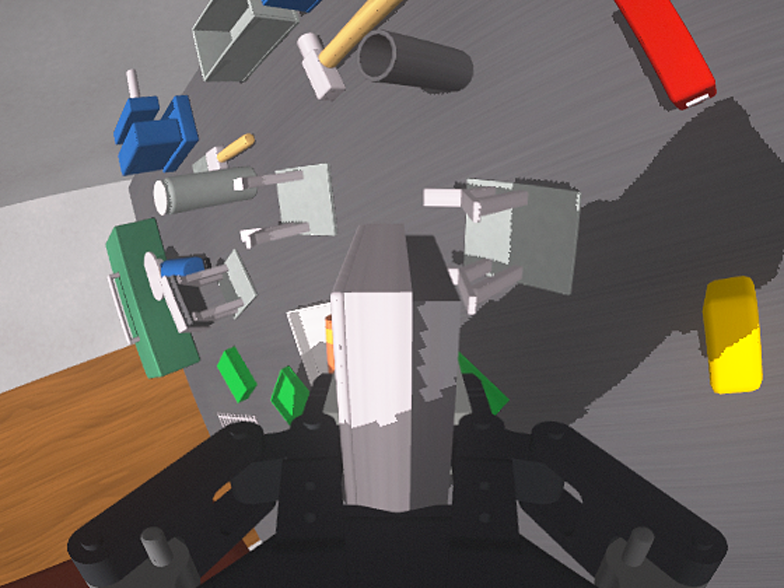

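```bash
python3 - <<'E'
from k import *
f=np.load('pics/w5p.npz');p,M=f['p'],f['M']
g=lambda u,v,z:fonz(p,M,(u/1.4,v/1.4),z).round(4)
def rep(n,a,b):d=b-a;print(n,a,b,(a+b)/2,'az',np.degrees(np.arctan2(d[1],d[0])).round(1),'len',np.linalg.norm(d).round(4))
rep('plate back',g(572,295,.006),g(581,189.5,.006))
# predicted features for hypotheses
for c,a in((np.array([.4895,-.2615]),66.),(np.array([.4895,-.2615]),65.)):
    a=np.radians(a);X=np.array([np.cos(a),np.sin(a),0]);Y=np.array([-np.sin(a),np.cos(a),0]);
    P=lambda x,y,z:(fproj(p,M,np.r_[c,0]+X*x+Y*y+np.array([0,0,z]))*1.4).round(0)
    u=np.array([-.643,0,.766]);n=np.array([.766,0,.643]);b=np.array([.030,0,.055])
    print('plate',[P(x,y,.006) for x in(-.055,.055) for y in(-.045,.045)])
    for y in(-.041,-.027,.027,.041):
        r=b+66e-3*u;l=b+30e-3*n;print(y,'railtop face',P(r[0],y,r[2]),'foot',P(b[0],y,b[2]),'ledge tip',P(l[0],y,l[2]))
im=np.load('pics/w5.npy')[:,:,::-1];c=im[115:230,290:430]
cv2.imwrite('pics/w5c.png',cv2.resize(c,(700,575),interpolation=cv2.INTER_CUBIC))
E
```

```text
plate back [ 0.4254 -0.2952  0.006 ] [ 0.5087 -0.3318  0.006 ] [ 0.46705 -0.3135   0.006  ] az -23.7 len 0.091
plate [array([579., 191.]), array([570., 295.]), array([466., 179.]), array([464., 271.])]
-0.041 railtop face [473. 201.] foot [460. 190.] ledge tip [424. 190.]
-0.027 railtop face [473. 222.] foot [460. 207.] ledge tip [424. 207.]
0.027 railtop face [470. 296.] foot [459. 269.] ledge tip [424. 270.]
0.041 railtop face [470. 314.] foot [458. 285.] ledge tip [424. 285.]
plate [array([580., 192.]), array([569., 296.]), array([467., 178.]), array([463., 270.])]
-0.041 railtop face [474. 202.] foot [461. 189.] ledge tip [425. 189.]
-0.027 railtop face [474. 222.] foot [461. 206.] ledge tip [424. 206.]
0.027 railtop face [470. 296.] foot [458. 269.] ledge tip [423. 269.]
0.041 railtop face [469. 314.] foot [458. 284.] ledge tip [423. 284.]
```

View pics/w5c.png

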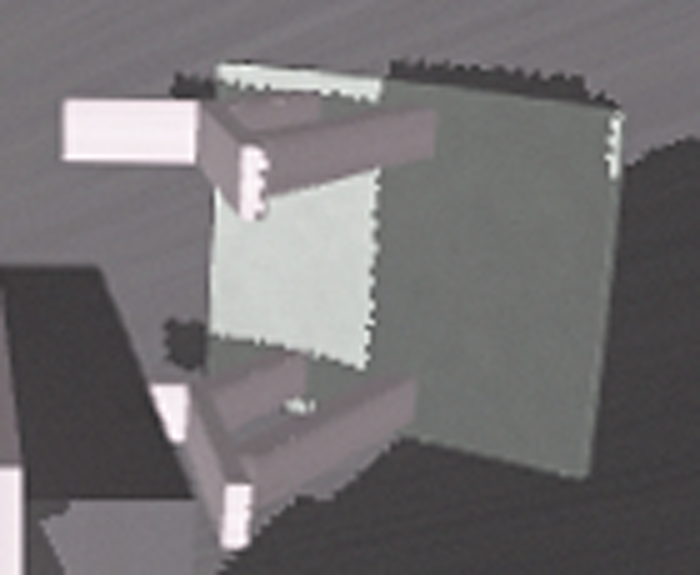

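```bash
cat > g.py <<'E'
from k import *
log();p,M=st();a=np.radians(65.8)
n=np.array([.766*np.cos(a),.766*np.sin(a),.643]);u=np.array([-.643*np.cos(a),-.643*np.sin(a),.766]);y=np.array([-np.sin(a),np.cos(a),0])
seat=np.array([.4957,-.2478,.0946]);off=np.array([.003,0,-.012])
tw=np.degrees(np.arctan2((M.T@n)[0],-(M.T@n)[1]));print('n in tool',(M.T@n).round(4),'twist',tw.round(2),bot.state()['ft_force'].round(1),bot.state()['width'].round(4))
e=p+M@off-seat;print('tin mid rel seat: u,n,y mm',(1e3*np.array([e@u,e@n,e@y])).round(1))
M2=M@R.from_euler('z',tw,degrees=True).as_matrix()
for h,o in((.13,.004),(.006,.003),(.0,.003),(0,0)):
    t=seat+u*h+n*o-M2@off;print(h,o,'tool delta units',(M2.T@(t-p)/.025).round(2))
E
python3 g.py
```

```text
q [-1.126  0.475  0.426  2.054  0.484  2.307] p [ 0.4593 -0.3347  0.264 ] tilt 40.3 az 69.5 t 27.0667
x [ 0.917 -0.398 -0.043] y [-0.33  -0.69  -0.645] z [ 0.227  0.605 -0.763]Traceback (most recent call last):
  File "g.py", line 5, in <module>
    tw=np.degrees(np.arctan2((M.T@n)[0],-(M.T@n)[1]));print('n in tool',(M.T@n).round(4),'twist',tw.round(2),bot.state()['ft_force'].round(1),bot.state()['width'].round(4))
                                                                                                                                              ^^^^^^^^^^^^^^^^^^^^^^^^^^
AttributeError: 'float' object has no attribute 'round'
```

```bash
sed -i "s/bot.state()\['width'\].round(4)/round(bot.state()['width'],4)/" g.py; python3 g.py
```

```text
q [-1.126  0.475  0.426  2.054  0.484  2.307] p [ 0.4593 -0.3347  0.264 ] tilt 40.3 az 69.5 t 27.0667
x [ 0.917 -0.398 -0.043] y [-0.33  -0.69  -0.645] z [ 0.227  0.605 -0.763]
n in tool [-0.0177 -0.9999  0.0032] twist -1.01 [-0.4 -1.7 -2.1] 0.028
tin mid rel seat: u,n,y mm [202.2  36.7  -5.9]
0.13 0.004 tool delta units [-0.12  1.32  2.89]
0.006 0.003 tool delta units [0.09 1.38 7.85]
0.0 0.003 tool delta units [0.1  1.38 8.09]
0 0 tool delta units [0.1  1.5  8.09]
```

```bash
python3 -m handwheel '[[-0.03,0.33,0.72,-0.25,1],[-0.03,0.33,0.72,0,1],[-0.03,0.33,0.72,0,1],[-0.03,0.33,0.73,0,1],[0.04,0.01,0.7,0,1],[0.04,0.01,0.7,0,1],[0.04,0.01,0.7,0,1],[0.04,0.01,0.7,0,1],[0.04,0.01,0.7,0,1],[0,0,0,0,1]]'
python3 g.py
```

```text
clock: 27.9
ee_pos: [0.4871, -0.2585, 0.1178]
orientation: [-0.341, 0.92, -0.185, 0.053]
ft_force: [0.6, 0.9, -3.1]
width: 0.0277
q [-1.027  0.384  0.049  1.725  0.531  2.376] p [ 0.4871 -0.2585  0.1178] tilt 40.4 az 69.8 t 27.9
x [ 0.926 -0.377 -0.029] y [-0.304 -0.699 -0.648] z [ 0.224  0.608 -0.761]
n in tool [ 0.0091 -1.      0.0057] twist 0.52 [ 0.6  0.9 -3.1] 0.0277
tin mid rel seat: u,n,y mm [38.1  4.7 -0.1]
0.13 0.004 tool delta units [-0.17  0.   -3.67]
0.006 0.003 tool delta units [0.05 0.07 1.28]
0.0 0.003 tool delta units [0.07 0.07 1.52]
0 0 tool delta units [0.07 0.19 1.52]
```

```bash
python3 -m handwheel '[[0.02,0.03,0.5,0.13,1],[0.02,0.03,0.5,0,1],[0.01,0,0.25,0,1],[0,0,0,0,1]]'; python3 g.py
python3 -m handwheel '[[0,0,0.1,0,1],[0,0,0.1,0,1],[0,0,0,0,1]]';python3 g.py
```

```text
clock: 28.23
ee_pos: [0.4948, -0.2431, 0.0945]
orientation: [-0.341, 0.919, -0.19, 0.052]
ft_force: [0.2, -0.4, -3.3]
width: 0.0275
q [-1.002  0.377 -0.     1.666  0.542  2.413] p [ 0.4948 -0.2431  0.0945] tilt 40.3 az 69.6 t 28.2333
x [ 0.922 -0.385 -0.034] y [-0.314 -0.696 -0.646] z [ 0.225  0.606 -0.763]
n in tool [-9.0000e-04 -1.0001e+00  4.0000e-03] twist -0.05 [ 0.2 -0.4 -3.3] 0.0275
tin mid rel seat: u,n,y mm [ 9.3  2.8 -0.8]
0.13 0.004 tool delta units [-0.24 -0.07 -4.82]
0.006 0.003 tool delta units [-0.03 -0.01  0.13]
0.0 0.003 tool delta units [-0.02 -0.    0.37]
0 0 tool delta units [-0.02  0.12  0.37]
clock: 28.48
ee_pos: [0.4961, -0.2416, 0.0918]
orientation: [-0.34, 0.92, -0.19, 0.053]
ft_force: [0.5, 0.1, -2.5]
width: 0.0275
q [-0.999  0.375 -0.007  1.657  0.544  2.418] p [ 0.4961 -0.2416  0.0918] tilt 40.2 az 69.4 t 28.4833
x [ 0.922 -0.386 -0.032] y [-0.314 -0.697 -0.645] z [ 0.227  0.605 -0.763]
n in tool [-8.0000e-04 -1.0001e+00  2.9000e-03] twist -0.05 [ 0.5  0.1 -2.5] 0.0275
tin mid rel seat: u,n,y mm [ 6.   2.7 -1.3]
0.13 0.004 tool delta units [-0.26 -0.07 -4.95]
0.006 0.003 tool delta units [-0.05 -0.01  0.  ]
0.0 0.003 tool delta units [-0.04 -0.01  0.24]
0 0 tool delta units [-0.04  0.11  0.24]
```

```bash
for i in 1; do python3 -m handwheel '[[-0.02,0,0.1,0,1],[0,0,0.04,0,1],[0,0,0,0,1]]' | grep -E 'pos|force'; python3 -m handwheel '[[0,0,0.08,0,1],[0,0,0,0,1],[0,0,0,0,1]]'| grep -E 'pos|force'; python3 -m handwheel '[[0,0,0.08,0,1],[0,0,0,0,1],[0,0,0,0,1]]'| grep -E 'pos|force'; done; python3 g.py
```

```text
ee_pos: [0.4964, -0.239, 0.0891]
ft_force: [-0.6, -0.5, -2.5]
ee_pos: [0.4969, -0.2378, 0.0876]
ft_force: [-0.9, -0.6, -1.8]
ee_pos: [0.4971, -0.2371, 0.087]
ft_force: [-6.7, -2.1, 6.4]
q [-0.994  0.37  -0.021  1.644  0.546  2.424] p [ 0.4971 -0.2371  0.087 ] tilt 40.2 az 69.5 t 29.2333
x [ 0.922 -0.386 -0.032] y [-0.314 -0.697 -0.645] z [ 0.226  0.605 -0.764]
n in tool [-0.0011 -1.0001  0.0024] twist -0.06 [-6.7 -2.1  6.4] 0.0277
tin mid rel seat: u,n,y mm [-0.6  3.  -0.3]
0.13 0.004 tool delta units [-0.23 -0.05 -5.22]
0.006 0.003 tool delta units [-0.02 -0.   -0.26]
0.0 0.003 tool delta units [-0.01 -0.   -0.02]
0 0 tool delta units [-0.01  0.12 -0.02]
```

```bash
python3 -m handwheel '[[0,0.07,0,0,1],[0,0.04,0,0,1],[0,0,0,0,1]]' | grep -E 'pos|force'; python3 -m handwheel '[[0,0,0.05,0,1],[0,0,0,0,1],[0,0,0,0,1]]'| grep -E 'pos|force'; python3 g.py
```

```text
ee_pos: [0.4969, -0.2384, 0.0858]
ft_force: [-2.3, 1.7, 10.2]
ee_pos: [0.4969, -0.2384, 0.0857]
ft_force: [-8.8, -0.7, 16.2]
q [-0.996  0.374 -0.02   1.643  0.547  2.422] p [ 0.4969 -0.2384  0.0857] tilt 40.3 az 69.3 t 29.7333
x [ 0.922 -0.387 -0.031] y [-0.314 -0.696 -0.645] z [ 0.228  0.605 -0.763]
n in tool [-1.0000e-03 -1.0001e+00  3.3000e-03] twist -0.06 [-8.8 -0.7 16.2] 0.028
tin mid rel seat: u,n,y mm [-0.8  1.2 -0.7]
0.13 0.004 tool delta units [-0.24 -0.13 -5.23]
0.006 0.003 tool delta units [-0.04 -0.07 -0.27]
0.0 0.003 tool delta units [-0.03 -0.07 -0.03]
0 0 tool delta units [-0.03  0.05 -0.03]
```

```bash
python3 -m handwheel '[[0,0.03,-0.02,0,1],[0,0,0,0,0.3],[0,0,0,0,0.2],[0,0,0,0,0.1],[0,0,0,0,0],[0,0,0,0,-0.2],[0,0,0,0,-0.4],[0,0,0,0,-0.4]]'
python3 g.py
python3 - <<'E'
from k import *
im=cams.camera('wrist');p,M=st();np.save('pics/w6.npy',im);np.savez('pics/w6p.npz',p=p,M=M)
s=cams.camera('scene')
a=cv2.resize(im[:,:,::-1],(560,420));b=cv2.resize(s[230:310,160:240,::-1],(420,420),interpolation=cv2.INTER_CUBIC)
cv2.imwrite('pics/w6.png',cv2.resize(np.hstack([a,b]),(800,343)))
E
```

```text
clock: 30.4
ee_pos: [0.4964, -0.2386, 0.0832]
orientation: [-0.34, 0.919, -0.19, 0.053]
ft_force: [-0.2, -0.6, 0.1]
width: 0.06
q [-0.996  0.377 -0.021  1.64   0.546  2.421] p [ 0.4964 -0.2386  0.0832] tilt 40.2 az 69.5 t 30.4
x [ 0.922 -0.386 -0.032] y [-0.314 -0.696 -0.645] z [ 0.226  0.605 -0.763]
n in tool [-9.0000e-04 -1.0001e+00  3.1000e-03] twist -0.05 [-0.2 -0.6  0.1] 0.06
tin mid rel seat: u,n,y mm [-2.5 -0.7 -0.3]
0.13 0.004 tool delta units [-0.23 -0.21 -5.29]
0.006 0.003 tool delta units [-0.03 -0.15 -0.34]
0.0 0.003 tool delta units [-0.02 -0.15 -0.1 ]
0 0 tool delta units [-0.02 -0.03 -0.1 ]
```

```bash
python3 -m handwheel '[[0,0,0,0,-1],[0,0,0,0,-1],[0,0,0,0,-1],[0,0,-0.3,0,-1],[0,0,-0.6,0,-1],[0,0,-0.8,0,-1],[0,0,-0.8,0,-1],[0,0,-0.8,0,-1],[0,0,-0.8,0,-1],[0,0,-0.8,0,-1],[0,0,-0.8,0,-1],[0,0,-0.4,0,-1]]'
python3 -m handwheel '[[0,-0.5,-0.3,0,-1],[0,-0.8,0,0,-1],[0,-0.8,0,0,-1],[0,0,0,0,-1]]'
python3 - <<'E'
from k import *
log();p,M=st();im=cams.camera('wrist');np.save('pics/w7.npy',im);np.savez('pics/w7p.npz',p=p,M=M)
t=cams.camera('top');np.save('pics/t7.npy',t);s=cams.camera('scene');np.save('pics/s7.npy',s)
a=np.radians(65.8);c=np.array([.4895,-.2615,0]);X=np.array([np.cos(a),np.sin(a),0]);Y=np.array([-np.sin(a),np.cos(a),0])
u=np.array([-.643,0,.766]);n=np.array([.766,0,.643]);b=np.array([.030,0,.055])
ctr=fproj(p,M,c+X*.015+np.array([0,0,.0946]));print(ctr)
x0=int(np.clip(ctr[0]-65,0,430));y0=int(np.clip(ctr[1]-60,0,300))
big=cv2.resize(im[y0:y0+120,x0:x0+130,::-1],None,fx=4,fy=4,interpolation=cv2.INTER_CUBIC)
def P(w):
    w=b+u*w[0]+n*w[1]+np.array([0,w[2],0]);q=fproj(p,M,c+X*w[0]+Y*w[1]+np.array([0,0,w[2]]));return ((q-[x0,y0]+.5)*4).round(0)
print('x0y0',x0,y0)
for nm,w in dict(lidtop_L=(.08,.028,-.048),lidtop_R=(.08,.028,.048),rim_L=(.08,.011,-.048),rim_R=(.08,.011,.048),lidbot_L=(0,.028,-.048),lidbot_R=(0,.028,.048),base_L=(.076,0,-.044),base_R=(.076,0,.044)).items():print(nm,P(w))
sc=cv2.resize(s[225:310,160:245,::-1],(280,280),interpolation=cv2.INTER_CUBIC);tp=cv2.resize(t[200:260,330:390,::-1],(280,200),interpolation=cv2.INTER_CUBIC)
cv2.imwrite('pics/w7.png',np.hstack([big,np.vstack([sc,tp])]))
E
```

```text
clock: 31.5
ee_pos: [0.4614, -0.3328, 0.2019]
orientation: [-0.339, 0.92, -0.191, 0.054]
ft_force: [-0.6, -0.1, -0.2]
width: 0.0855
clock: 31.83
ee_pos: [0.478, -0.2969, 0.2428]
orientation: [-0.339, 0.92, -0.189, 0.054]
ft_force: [0.2, -0.1, 0.7]
width: 0.0857
q [-1.072  0.402  0.301  1.974  0.51   2.341] p [ 0.478  -0.2969  0.2428] tilt 40.2 az 69.4 t 31.8333
x [ 0.923 -0.384 -0.03 ] y [-0.312 -0.698 -0.644] z [ 0.227  0.604 -0.764]
[343.3571407  193.02432279]
x0y0 278 133
lidtop_L [241.  64.]
lidtop_R [215. 508.]
rim_L [327.  66.]
rim_R [292. 507.]
lidbot_L [190.  14.]
lidbot_R [177. 367.]
base_L [374.  85.]
base_R [338. 481.]
```

View pics/w7.png

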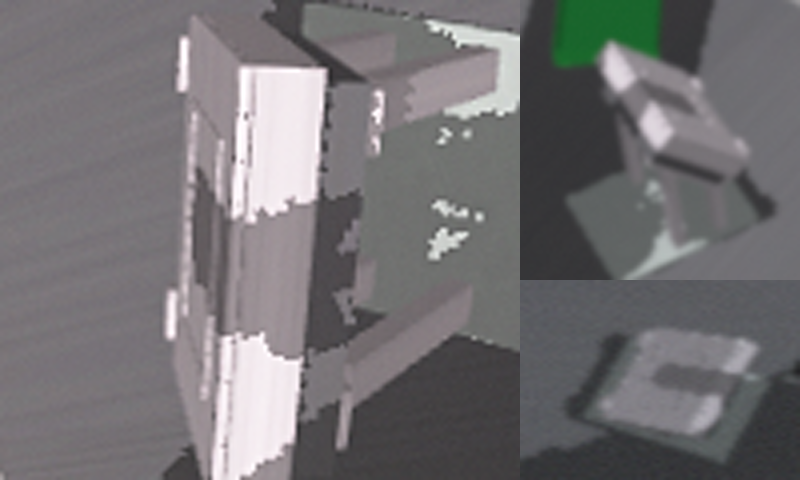

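```bash
python3 - <<'E'
from h import *
t0=np.load('pics/top0.npy').astype(int);t1=np.load('pics/t7.npy').astype(int)
for n,(x,y) in dict(spare=(196,215),spray=(245,170),hammer=(340,158),brush=(235,158),grinder=(150,190),pipe=(363,185),magnet=(419,205),tape=(419,268)).items():
    print(n,np.abs(t0-t1)[y-14:y+14,x-14:x+14].mean().round(1))
print(bot.close_job())
E
```

```text
spare 3.6
spray 3.5
hammer 3.0
brush 3.5
grinder 3.1
pipe 2.9
magnet 4.4
tape 20.3
the job is handed in; nothing more can be done
None
```

The job is handed in at about 32 s: the nozzle lies flat in the tray, and the tin is turned over in the cleared rest with its lid outwards and up.

- **Tilting the tool:** the moves only shift the tool and turn it about its own axis. I got the 40° tilt by pushing upwards against the arm's reach limit, well above the table.
- **Nozzle:** I laid it in the tray first, with the tool nearly upright. A picture straight afterwards showed it flat on the tray floor.
- **Tin:** I pinched lid and base together at 25–30 N, with the opening steady at about 28 mm throughout. I lifted it up the slope, turned it 180° about the slope axis and lowered it until it met ledges and rails, with at most about 18 N at the wrist. Then I opened the gripper and backed off.

**Last checks**
- **Seating:** the final wrist picture agrees with the tin fully home to about 1 mm. The lid is fully on with its embossed face outwards. The far lower corner was cut off by the crop.
- **Robot:** the gripper was open and clear of everything at hand-in.
- **Other things:** the before and after top views show almost no change at the other tin, spray, hammer, brush, grinder, pipe and magnet. The patch at the tape measure did change. I put that down to the arm's shadow, since nothing went near it, but I did not confirm it.
- **Joint limits:** joints 2 and 4 read about 0.001–0.002 rad past their rounded limits (-0.842 against -0.84, and 2.111 against 2.11) while pressed against them. I cannot tell whether that counts as passing the range.

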